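# Gap gauge from keeper hook into the contact gap

## Robot

A 6-joint arm with a two-finger parallel gripper is mounted at the origin on the work surface. World frame = base frame: x ahead of the robot, y to its left, z up, the work surface at z = 0. Lengths are in m, angles in rad, forces in N, time in s.
With the tool pointing down it reaches from about 0.225 to 0.875 m from the base axis. Payload 3.4 kg.
Tool frame: the origin (TCP) lies between the finger pads; the fingertips stand 19 mm ahead of it and the grasp point (between the pads) is the TCP; z points along the fingers, y is the line along which they close (so a half turn about z gives the same grasp; the last joint's range is limited). The gripper opens to 85 mm and grips with 20 to 120 N. Pads are 22 mm wide; open, the fingers measure 114 mm over their backs; the gripper's body (76 mm by 85 mm) begins 54 mm behind the grasp point. The pads swing forward as they close: fully open they stand 13 mm farther back than shut.
Start: joints at [1.213, 0.276, 1.505, -0, 1.361, -0.121], TCP at [0.135, 0.559, 0.25] pointing down, gripper open.
Joint ranges: [-2.89, 2.89], [-0.75, 2.08], [0.22, 2.7], [-1.18, 4.32], [0.11, 2.71], [-2.7, 2.7]. Speed limits (rad/s): [2.57, 2.57, 3.14, 3.14, 3.14, 3.14].

## Interface

Orientations are given as a unit quaternion [w, x, y, z].
In Python, from rig import get_state, imaging, ticket gives the robot as it stands. The module is installed in compiled form; this text tells all that it offers.
- The arm moves only by the shell command python3 -m inch 'ROWS' [FORCE]. ROWS is JSON, a list of rows, each an object with "claw": the opening, from -1 (shut) to 1 (fully open); "travel": the shift along the world's x, y, z in units of 200 mm (1.0 is 200 mm), a list of three; "turn": the turn about the world's z in units of 180 degrees (1.0 is 180 degrees). A call has 1 to 5 rows; each row is the pose to reach, as a shift and turn from the pose commanded when the call began, turning the shorter way round; what a row does not reach only later rows make up. A row lasts 1/10 s, in which the tool goes at most 50 mm and 8.59 degrees, less where a joint would pass 70% of its speed; a pose out of reach is approached as far as the arm can. A call with a number of a shift or a turn outside -1 to 1 is refused whole. A call with a gripper value outside its range is refused whole. The fingers move at their own pace and stop on an object; FORCE is the grip in N (left out, the last holds). Time passes only in rows, so rows that repeat a pose let the fingers close. It gives the time, the measured TCP pose, the force, the opening and the grip force at its end, in the units of the state.
- get_state(): the state, without advancing time (a new reading comes with each control period).
- imaging.get_image(name): name is "scene" or "top" or "wrist"; returns the picture (400x640x3 uint8, red, green, blue); there is no depth.
- imaging.camera_params(name): a dict with "camera_matrix" (3x3 intrinsics, pixels), "cam_to_world" (4x4, takes a point from camera to world coordinates); the wrist camera has in their place "T_tool_cam" (4x4, takes a point from camera to tool coordinates, whose origin is the TCP and whose axes are the flange's). Camera axes: x right, y down, z forward; pixel columns grow to the right and rows downward; lengths in m; the calibration is good to about 2 mm. The wrist camera is an equidistant fisheye: a pixel r from the principal point sees the ray r / f radians off the axis. A picture is of the moment at which its call begins: read the wrist's pose just before it. camera_params takes no time and is no camera call.
- ticket.sign_off(): hands the job in; it is judged then, once.
The state is a dict: "clock": time; "qpos": joint angles; "qd": joint speeds; "effort": joint torques, N m; "position": TCP position; "ee_rot": TCP orientation; "contact_force": force on the tool from outside, world axes, zero at the start; "moment": the same for the moment, N m; "width": finger opening in m; "gripper_force": force on a finger pad.
Only numpy, scipy, OpenCV 4.12 (cv2) and the standard library are available. Lean on these libraries where they do the work, as an engineer would, in place of code of your own. Each camera call takes 0.05 s, during which the arm holds its last target. There are 200 camera calls.

## Task

Take the gauge with the single straight blade off its hook: hold it by its black grip, push its wire bail back against the hook's sprung keeper so that the keeper swings open, lift the bail out over the hook's tip and draw it clear. Then stand the gauge upright with its blade fully home in the narrower of the two gaps of the contact block, its grip resting on the block, and let go. Leave the fork gauge hanging and everything else where it is.

Things in the scene. Friction and masses are not known exactly. Their poses are not given: they have to be found in the camera images.
- gauge: Gap gauge to be moved, 0.2 kg, 253 mm long, alike from front and back, hanging upright on stand_a with its x about along the stand's x. Origin: centre of its black grip block, 20 (x) x 30 (y) x 64 (z) mm, z up. Grip the block across y; the hook overhangs it, so come from the robot's side with the tool tilted about 40 degrees.
- gauge_bail (a point): Centre of the horizontal top wire of the gauge's bail, 162 mm above the gauge's origin. Bail: 8 mm wire in the gauge's y-z plane, centre lines 50 mm wide at the top, narrowing to 20 mm in the last 45 mm above the grip.
- gauge_tip (a point): Lower end of the gauge's steel blade, 87 mm below the gauge's origin, 55 mm below the grip's underside. Blade 24 mm wide (y), 5 mm thick (x); its last 8 mm is 20 x 3 mm.
- stand_a: Fixed hook stand that holds the gauge. Origin on the table below the hook's pocket; x points from the pocket to the post (away from the robot), z up. Post 22 mm square at x = 81, y = 65 mm, 402 mm high, foot 100 x 70 x 12 mm under it. Hook arm at y = 0, 14 mm wide, z = 295 to 305 mm, from x = -19 to 70 mm, joined to the post by a crossbar. Keeper's bracket above z = 366 mm.
- stand_a_pocket (a point): Pocket of stand_a's hook where the bail's wire lies, at x = -3, z = 309 mm of the stand. In front of it the upturned tip, x = -19 to -10 mm, 331 mm high; over it the tip's lip, back to x = 4 mm, z = 323 to 331 mm. To come off, the wire's centre must go back to x of 8 mm or more (12 is good), up past z = 335 mm, then to -x over the tip.
- keeper_a (a joint): Sprung keeper of stand_a: 22 mm wide steel flap hinged at x = 7, z = 375 mm of the stand, hanging to z = 308 mm, front face at x = 5 mm, closing the hook's mouth. 0 = closed; grows (rad, to 0.8) as its lower end is pushed towards the post. Shuts by itself; soft spring: about 0.4 N at the wire to start, 2 N with the wire 12 mm back and over the lip.
- stand_b: Second fixed hook stand, the same as stand_a, which holds the fork gauge; the two stands may be on either side.
- fork_gauge: Fork gauge hanging on stand_b, to be left alone: same grip and bail as the gauge, origin at the grip's centre, but two prongs 50 mm wide overall instead of one blade.
- contact_block: Fixed grey contact block 80 (x) x 130 (y) x 65 (z) mm, origin at the centre of its underside, with a terminal strip 28 mm high along its +x side, out to x = 64 mm. Two gaps open upwards, each 30 mm long along y and 60 mm deep: narrow one 7.5 mm wide (x) centred at y = -30 mm, wide one 17 mm wide centred at y = +30 mm.
- narrow_gap (a point): Centre of the mouth of the narrow gap, at the block's top (z = 65 mm). When home the gauge's origin is 32 mm above it, and the blade's tip 55 mm below it, the blade's width along the block's y.
- bottle: Small amber bottle, 52 mm diameter, 105 mm high, loose on the table; origin at the centre of its underside.
- solder_spool: Solder spool standing, 60 mm diameter, 45 mm high, loose; origin at the centre of its underside.
- phone: Black phone lying flat, 75 x 150 x 9 mm, loose; origin at the centre of its underside.
- screwdriver: Screwdriver lying along its x, 190 mm long, up to about 30 mm high, loose.
- parts_box: Open green parts box 110 x 75 x 35 mm, loose; origin at the centre of its underside.
- tin: Flat round tin, 70 mm diameter, 22 mm high, loose; origin at the centre of its underside.
There are look-alikes about, which are no part of the job. What is shaped like the gauge but orange or red is not meant.

How it is judged:
On the way, in this order (a step that is already met when the one before it is completed fails the run):
1. the keeper is pressed open by the bail, the bail still in the hook, the fingers not on the stand (value of joint keeper_a above 0.09 rad and x of gauge_bail in the frame of stand_a between 0.006 and 0.06 m and z of gauge_bail in the frame of stand_a above 0.3 m and contact force between the fingers and stand_a below 0.5 N), for 0.1 s.
2. the gauge is off the hook, drawn clear past its tip, and the keeper has shut (x of gauge_bail in the frame of stand_a below -0.03 m and z of gauge_bail in the frame of stand_a above 0.25 m and value of joint keeper_a below 0.04 rad), for 0.1 s.
At the end, for the whole second after the job is handed in: The gauge stands released and at rest with its blade in the narrow gap: tip within 8 mm of the gap's centre seen from above, grip within 3.5 mm of resting on the block, upright within 5 degrees; stand_a's keeper shut; fork gauge still hanging (horizontal distance between gauge_tip and narrow_gap below 0.008 m and z of gauge_tip in the frame of contact_block below 0.0135 m and angle between gauge's own z axis and vertical below 0.09 rad and angle between the y axis of gauge and the y axis of contact_block, either way round below 0.15 rad and linear speed of gauge below 0.02 m/s and value of joint keeper_a below 0.04 rad and contact force between the fingers and gauge below 0.1 N and z of fork_gauge in the frame of stand_b above 0.135 m); the robot touches nothing.
It fails at once if the fork gauge is displaced by more than 30 mm (distance of fork_gauge from where it was at the start of the episode above 0.03 m).
It fails at once if the bottle, spool, phone, screwdriver, parts box or tin is displaced by more than 30 mm (distance of any of bottle, solder_spool, phone, screwdriver, parts_box, tin from where it was at the start of the episode above 0.03 m).
It fails at once if the gauge is dropped on the table (height (world z) of gauge_tip below 0.003 m).
It also fails if it takes over 58 s, if anything falls off the work surface, if the arm or the gripper's body presses on something with over 40 N, if the wrist force passes 120 N, or if a joint passes its speed limit or range.

## Working session

There is one attempt and no reset: what is moved stays moved. The work goes in short steps, Python scripts to look and compute and a shell command to move; the robot and the scene stay as the last step left them, time stands still between calls to the robot, and variables do not carry over. Pictures are saved under pics/ and viewed, at most 11 in all, crops included, and the job is handed in when it is done.

```bash
mkdir -p pics; python3 - <<'E'
from rig import get_state, imaging
import cv2,json,numpy as np
np.set_printoptions(precision=4,suppress=True)
s=get_state();print(s)
for n in("scene","top","wrist"):
    cv2.imwrite(f"pics/{n}0.png",imaging.get_image(n)[:,:,::-1]);print(n,imaging.camera_params(n))
E
```

```text
{'clock': 0.0, 'qpos': array([ 1.213 ,  0.2766,  1.5062,  0.    ,  1.3607, -0.121 ]), 'qd': array([ 0.0007, -0.0008, -0.0001,  0.0003,  0.0003, -0.0004]), 'effort': array([  0.0008, -41.6774, -24.5807,   0.0001,   0.0111,   0.    ]), 'position': array([0.1347, 0.5585, 0.2494]), 'ee_rot': array([-0.0002,  0.1181,  0.993 , -0.0009]), 'contact_force': array([-0.4915, -0.672 , -0.1218]), 'moment': array([-0.0491,  0.0299,  0.0379]), 'gripper_force': 0.0, 'width': 0.08491911513720853}
scene {'camera_matrix': array([[370.5444,   0.    , 320.4761],
       [  0.    , 370.5444, 195.5343],
       [  0.    ,   0.    ,   1.    ]]), 'cam_to_world': array([[ 0.5934,  0.6634, -0.4559,  1.0771],
       [ 0.8048, -0.4799,  0.3491, -0.3695],
       [ 0.0128, -0.5741, -0.8187,  1.0692],
       [ 0.    ,  0.    ,  0.    ,  1.    ]])}
top {'camera_matrix': array([[362.5873,   0.    , 318.6134],
       [  0.    , 362.5873, 196.4769],
       [  0.    ,   0.    ,   1.    ]]), 'cam_to_world': array([[-0.0242, -0.9877,  0.1542,  0.453 ],
       [-0.9996,  0.0219, -0.0168,  0.0078],
       [ 0.0132, -0.1545, -0.9879,  1.2525],
       [ 0.    ,  0.    ,  0.    ,  1.    ]])}
wrist {'camera_matrix': array([[309.7069,   0.    , 317.8474],
       [  0.    , 309.7069, 202.3354],
       [  0.    ,   0.    ,   1.    ]]), 'T_tool_cam': array([[ 0.0015, -0.9661, -0.2582,  0.0648],
       [ 1.    ,  0.0015,  0.0004,  0.    ],
       [ 0.    , -0.2582,  0.9661, -0.1243],
       [ 0.    ,  0.    ,  0.    ,  1.    ]])}
```

View pics/scene0.png

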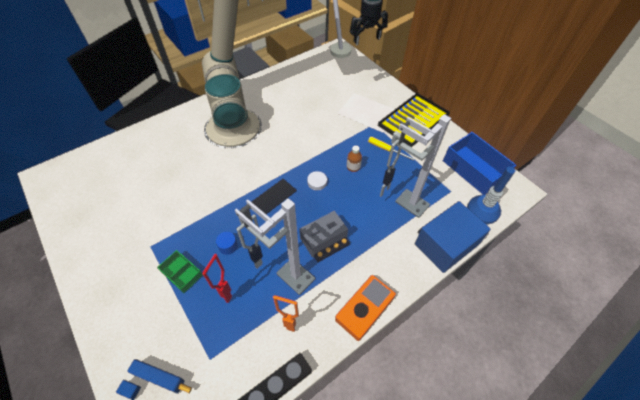

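View pics/top0.png

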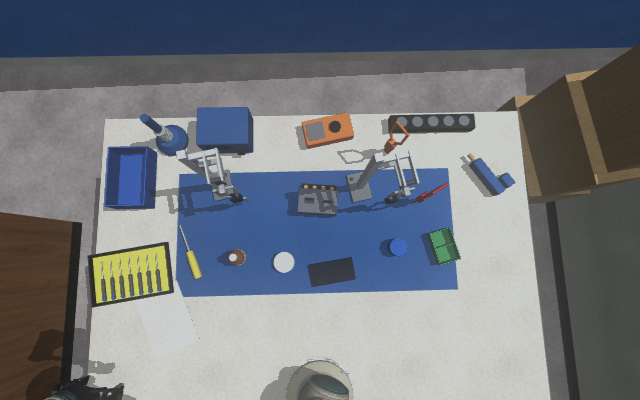

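```bash
python3 - <<'E'
import cv2,numpy as np
s=cv2.imread("pics/scene0.png");t=cv2.imread("pics/top0.png")
f=lambda im,x,y,w,h,k:cv2.resize(im[y:y+h,x:x+w],None,fx=k,fy=k,interpolation=cv2.INTER_CUBIC)
a=f(s,225,190,100,105,4);b=f(s,360,110,100,105,4)
cv2.imwrite("pics/c1.png",np.hstack([a,b]))
a=f(t,340,140,100,70,4);b=f(t,170,140,100,70,4)
c=f(t,280,165,200,70,4)
cv2.imwrite("pics/c2.png",np.vstack([np.hstack([a,b]),c]))
E
```

```text
(no output)
```

View pics/c1.png

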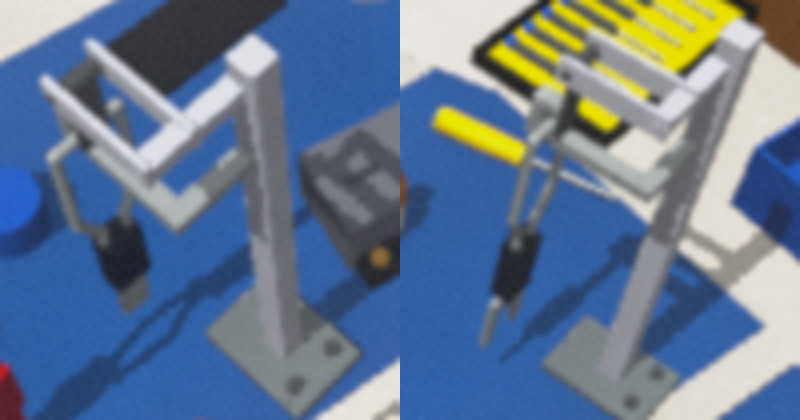

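View pics/c2.png

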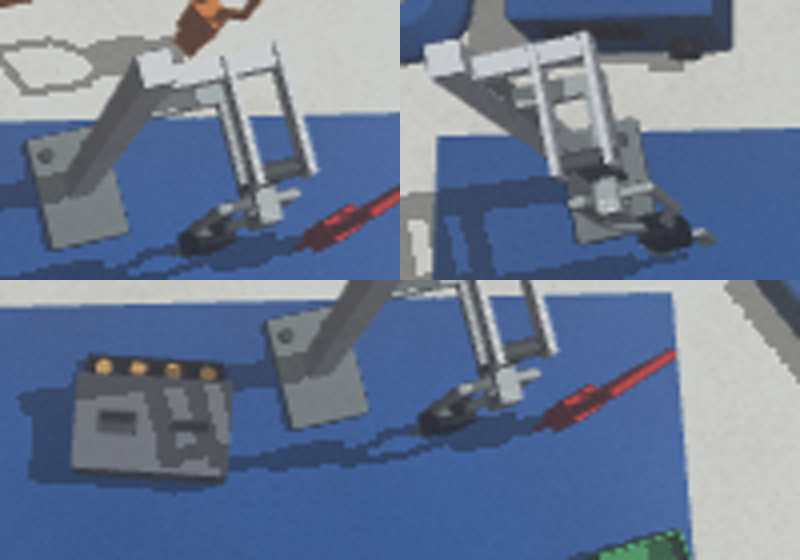

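```bash
python3 -m inch '[{"claw":1,"travel":[0,0,0.25],"turn":0},{"claw":1,"travel":[0,0,0.5],"turn":0}]'; python3 -c "
from rig import get_state as g;s=g();print(s['qpos'],s['clock'],s['ee_rot'])"
```

```text
clock: 0.35
position: [0.1344, 0.5577, 0.3491]
ee_rot: [-0.001, 0.118, 0.993, -0.003]
contact_force: [0.2, 0.9, 0.8]
width: 0.0852
gripper_force: 0.0
[ 1.21298486e+00  2.39851891e-01  1.31547783e+00  2.24048724e-05
  1.59235981e+00 -1.20995605e-01] 0.35 [-7.33734424e-04  1.18130682e-01  9.92993378e-01 -2.95883088e-03]
```

```bash
cat > h.py <<'E'
import numpy as np
from rig import imaging,get_state
from scipy.optimize import least_squares
from scipy.spatial.transform import Rotation as R
np.set_printoptions(precision=4,suppress=True)
def proj(n,P):
    c=imaging.camera_params(n);K=c["camera_matrix"];T=np.linalg.inv(c["cam_to_world"])
    q=np.atleast_2d(P)@T[:3,:3].T+T[:3,3];return q[:,:2]/q[:,2:]*[K[0,0],K[1,1]]+K[:2,2]
def atz(n,uv,z):
    c=imaging.camera_params(n);K=c["camera_matrix"];T=c["cam_to_world"]
    d=T[:3,:3]@np.linalg.solve(K,[*uv,1]);o=T[:3,3];return o+d*(z-o[2])/d[2]
def toW(p,L):
    c,s=np.cos(p[2]),np.sin(p[2]);L=np.atleast_2d(L)
    return np.c_[p[0]+c*L[:,0]-s*L[:,1],p[1]+s*L[:,0]+c*L[:,1],L[:,2]]
def fit(obs,p0):
    f=lambda p:np.concatenate([(proj(n,toW(p,l))-uv).ravel() for n,uv,l in obs])
    r=least_squares(f,p0,loss="soft_l1");return r.x,r.fun
def Twc(s=None):
    s=s or get_state();T=np.eye(4);w=s["ee_rot"];T[:3,:3]=R.from_quat([w[1],w[2],w[3],w[0]]).as_matrix();T[:3,3]=s["position"]
    return T@imaging.camera_params("wrist")["T_tool_cam"]
def wproj(T,P):
    K=imaging.camera_params("wrist")["camera_matrix"];Ti=np.linalg.inv(T)
    q=np.atleast_2d(P)@Ti[:3,:3].T+Ti[:3,3];r=np.hypot(q[:,0],q[:,1]);th=np.arctan2(r,q[:,2])
    return q[:,:2]/r[:,None]*th[:,None]*K[0,0]+K[:2,2]
def wray(T,uv):
    K=imaging.camera_params("wrist")["camera_matrix"];d=(np.array(uv)-K[:2,2])/K[0,0];th=np.hypot(*d)
    v=np.r_[d/th*np.sin(th),np.cos(th)];return T[:3,3],T[:3,:3]@v
E
python3 - <<'E'
from h import *
pt=(.081,.065,.402);lip=(-.0075,0,.331)
a=[("top",(380,156.2),pt),("scene",(287.5,204.2),pt),("top",(406.3,190),lip)]
b=[("top",(181.2,153.7),pt),("scene",(445.5,118.7),pt),("top",(221.8,188.3),lip)]
for nm,o in(("R",a),("L",b)):
    p,r=fit(o,[.5,-.3 if nm=="R" else .3,0]);print(nm,p,r)
    g=toW(p,[(-.003,0,.147),(-.003,0,.060),(-.003,.025,.06),(-.003,-.025,.06)])
    print("grip,tip,prongs world",g,"\nscene",proj("scene",g),"\ntop",proj("top",g))
n=atz("top",(328,202),.065);w=atz("top",(309.25,200.5),.065);print("gaps",n,w,np.arctan2(-(w-n)[0],(w-n)[1]))
for nm,uv,z in(("tin",(284,262),.02),("spool",(398,247),.04),("bottle",(235,257),.1),("phone",(331,272),.009)):print(nm,atz("top",uv,z))
E
python3 -m inch '[{"claw":1,"travel":[0,0.25,0.25],"turn":0},{"claw":1,"travel":[0,0.5,0.5],"turn":0},{"claw":1,"travel":[0,0.75,0.75],"turn":0},{"claw":1,"travel":[0,1,0.9],"turn":0},{"claw":1,"travel":[0,1,1],"turn":0}]'
```

```text
R [ 0.6148 -0.2353  0.1875] [-0.5866 -0.4239  0.0039  0.0469  0.607   0.4992]
grip,tip,prongs world [[ 0.6119 -0.2359  0.147 ]
 [ 0.6119 -0.2359  0.06  ]
 [ 0.6072 -0.2113  0.06  ]
 [ 0.6165 -0.2604  0.06  ]] 
scene [[254.5788 252.8028]
 [258.525  266.1012]
 [264.8803 260.3799]
 [252.0431 271.9366]] 
top [[391.4411 199.2646]
 [385.9083 203.1058]
 [378.621  204.6582]
 [393.182  201.5563]]
L [0.6313 0.2423 0.193 ] [-0.0491 -0.3959 -0.4044 -0.333  -0.0849 -0.0796]
grip,tip,prongs world [[0.6283 0.2417 0.147 ]
 [0.6283 0.2417 0.06  ]
 [0.6235 0.2663 0.06  ]
 [0.6331 0.2172 0.06  ]] 
scene [[388.0291 176.0616]
 [383.8307 192.0511]
 [388.2784 187.6648]
 [379.3053 196.514 ]] 
top [[236.4599 197.4034]
 [241.9908 201.3954]
 [234.5419 202.9935]
 [249.4255 199.8003]]
gaps [ 0.6192 -0.043   0.065 ] [0.6256 0.0189 0.065 ] -0.10298655446601634
tin [0.4264 0.1079 0.02  ]
spool [ 0.4666 -0.2724  0.04  ]
bottle [0.4473 0.2542 0.1   ]
phone [ 0.3892 -0.0488  0.009 ]
clock: 0.85
position: [0.1354, 0.7244, 0.5092]
ee_rot: [0.0, 0.118, 0.993, 0.001]
contact_force: [0.5, 1.4, 0.4]
width: 0.0854
gripper_force: 0.0
```

```bash
python3 -m inch '[{"claw":1,"travel":[0,0.25,0],"turn":0},{"claw":1,"travel":[0,0.5,0],"turn":0},{"claw":1,"travel":[0,0.75,0],"turn":0},{"claw":1,"travel":[0,1,0],"turn":0},{"claw":1,"travel":[0,1,0],"turn":0}]'; python3 -c "
from rig import get_state as g;s=g();print(s['qpos'],s['clock'],s['ee_rot'])"
```

```text
clock: 1.35
position: [0.1234, 0.815, 0.4442]
ee_rot: [0.001, 0.118, 0.993, 0.02]
contact_force: [0.0, 0.3, 0.1]
width: 0.0854
gripper_force: 0.0
[1.33493547 0.74525983 0.22037113 0.00381498 2.13664176 0.00280026] 1.35 [7.06665640e-04 1.17977710e-01 9.92820361e-01 1.97101764e-02]
```

```bash
Q='from rig import get_state as g;s=g();print(s["qpos"],s["clock"],s["ee_rot"])'; python3 -m inch '[{"claw":1,"travel":[0,1,1],"turn":0},{"claw":1,"travel":[0,1,1],"turn":0},{"claw":1,"travel":[0,1,1],"turn":0},{"claw":1,"travel":[0,1,1],"turn":0},{"claw":1,"travel":[0,1,1],"turn":0}]';python3 -c "$Q"; python3 -m inch '[{"claw":1,"travel":[0,-0.25,0],"turn":0},{"claw":1,"travel":[0,-0.5,0],"turn":0},{"claw":1,"travel":[0,-0.75,0],"turn":0},{"claw":1,"travel":[0,-1,0],"turn":0},{"claw":1,"travel":[0,-1,0],"turn":0}]'; python3 -c "$Q"
```

```text
clock: 1.85
position: [0.1061, 0.814, 0.466]
ee_rot: [0.001, 0.118, 0.992, 0.04]
contact_force: [-0.9, 0.1, -0.0]
width: 0.0855
gripper_force: 0.0
[1.35404792 0.7189947  0.22040396 0.00681062 2.12271046 0.02376867] 1.85 [0.00101438 0.11798792 0.99221586 0.03981856]
clock: 2.35
position: [0.1057, 0.6087, 0.4665]
ee_rot: [0.001, 0.118, 0.992, 0.038]
contact_force: [0.8, 0.7, 0.5]
width: 0.0855
gripper_force: 0.0
[ 1.28022356  0.26846976  1.00173298  0.01099955  1.79507142 -0.05000718] 2.35 [0.00123049 0.11848729 0.99220823 0.03849773]
```

```bash
cat > st.py <<'E'
from h import *
s=get_state();w=s["ee_rot"];M=R.from_quat([w[1],w[2],w[3],w[0]]).as_matrix()
print(round(s["clock"],2),"q",s["qpos"],"p",s["position"],"up_tool",M[2],"zdir",M[:,2],"yhead",np.degrees(np.arctan2(M[1,1],M[0,1])),"F",s["contact_force"],s["width"],s["gripper_force"])
E
python3 st.py
python3 -m inch '[{"claw":1,"travel":[0,0.25,0],"turn":0.0477},{"claw":1,"travel":[0,0.5,0],"turn":0.0954},{"claw":1,"travel":[0,0.75,0],"turn":0.143},{"claw":1,"travel":[0,0.8,0],"turn":0.19},{"claw":1,"travel":[0,0.8,0],"turn":0.238}]' >/dev/null
python3 -m inch '[{"claw":1,"travel":[0,0,0],"turn":0.0477},{"claw":1,"travel":[0,0,0],"turn":0.0954},{"claw":1,"travel":[0,0,0],"turn":0.143},{"claw":1,"travel":[0,0,0],"turn":0.19},{"claw":1,"travel":[0,0,0],"turn":0.238}]' >/dev/null
python3 st.py
python3 -m inch '[{"claw":1,"travel":[0,0.25,0.1],"turn":0.0477},{"claw":1,"travel":[0,0.5,0.5],"turn":0.08},{"claw":1,"travel":[0,1,1],"turn":0.08},{"claw":1,"travel":[0,1,1],"turn":0.08},{"claw":1,"travel":[0,1,1],"turn":0.08}]' >/dev/null
python3 st.py
```

```text
2.35 q [ 1.2802  0.2685  1.0017  0.011   1.7951 -0.05  ] p [0.1057 0.6087 0.4665] up_tool [ 0.0067  0.0767 -0.997 ] zdir [ 0.0116  0.0761 -0.997 ] yhead 76.36548625590969 F [0.8128 0.6806 0.5253] 0.08547517403230173 0.0
3.35 q [ 1.3109  0.669   0.3262  0.0918  2.1466 -1.4728] p [0.1067 0.7746 0.4648] up_tool [ 0.0058  0.0767 -0.997 ] zdir [-0.0748  0.0177 -0.997 ] yhead 162.3447265166579 F [-0.0636 -0.0251  0.5055] 0.08561438501903171 0.0
3.85 q [ 1.3358  0.6993  0.2204  0.0991  2.2009 -1.6814] p [0.088  0.7844 0.4816] up_tool [-0.0319  0.0757 -0.9966] zdir [-0.0734  0.0367 -0.9966] yhead 176.33983817748 F [ 0.6177 -0.627   0.3079] 0.08561604144792678 0.0
```

```bash

python3 -m inch '[{"claw":1,"travel":[0.1,1,0],"turn":0},{"claw":1,"travel":[0.1,1,0],"turn":0},{"claw":1,"travel":[0.1,1,0],"turn":0},{"claw":1,"travel":[0.1,1,0],"turn":0},{"claw":1,"travel":[0.1,1,0],"turn":0}]' >/dev/null
python3 st.py
python3 -m inch '[{"claw":1,"travel":[0,0,1],"turn":0},{"claw":1,"travel":[0,0,1],"turn":0},{"claw":1,"travel":[0,0,1],"turn":0},{"claw":1,"travel":[0,0,1],"turn":0},{"claw":1,"travel":[0,0,1],"turn":0}]' >/dev/null
python3 st.py
python3 -m inch '[{"claw":1,"travel":[0.1,1,1],"turn":0},{"claw":1,"travel":[0.1,1,1],"turn":0},{"claw":1,"travel":[0.1,1,1],"turn":0},{"claw":1,"travel":[0.1,1,1],"turn":0},{"claw":1,"travel":[0.1,1,1],"turn":0}]' >/dev/null
python3 st.py
```

```text
4.35 q [ 1.3494  0.7924  0.2211  0.097   2.0705 -1.6775] p [0.0918 0.8576 0.4067] up_tool [-0.0679  0.0754 -0.9948] zdir [-0.0708  0.0727 -0.9948] yhead 176.379633983642 F [-0.4981 -0.0624 -0.3039] 0.08575674139361224 0.0
4.85 q [ 1.3385  0.6564  0.2205  0.1107  2.1671 -1.6696] p [0.0811 0.7815 0.5161] up_tool [-0.1081  0.0746 -0.9913] zdir [-0.0673  0.1128 -0.9913] yhead 176.40657442540845 F [-0.5508 -0.3198  0.0733] 0.0854765793307977 0.0
5.35 q [ 1.3429  0.6513  0.2217  0.1152  2.137  -1.6622] p [0.0776 0.7902 0.5209] up_tool [-0.1414  0.0755 -0.9871] zdir [-0.0657  0.1462 -0.9871] yhead 176.4002224323144 F [ 0.0567 -0.6328  0.3512] 0.08523988406717678 0.0
```

```bash

python3 -m inch '[{"claw":1,"travel":[0.1,1,1],"turn":0.037},{"claw":1,"travel":[0.1,1,1],"turn":0.037},{"claw":1,"travel":[0.1,1,1],"turn":0.037},{"claw":1,"travel":[0.1,1,1],"turn":0.037},{"claw":1,"travel":[0.1,1,1],"turn":0.037}]' >/dev/null
python3 -m inch '[{"claw":1,"travel":[0.1,1,1],"turn":0},{"claw":1,"travel":[0.1,1,1],"turn":0},{"claw":1,"travel":[0.1,1,1],"turn":0},{"claw":1,"travel":[0.1,1,1],"turn":0},{"claw":1,"travel":[0.1,1,1],"turn":0}]' >/dev/null
python3 -m inch '[{"claw":1,"travel":[0.1,1,1],"turn":0},{"claw":1,"travel":[0.1,1,1],"turn":0},{"claw":1,"travel":[0.1,1,1],"turn":0},{"claw":1,"travel":[0.1,1,1],"turn":0},{"claw":1,"travel":[0.1,1,1],"turn":0}]' >/dev/null
python3 st.py
python3 -m inch '[{"claw":1,"travel":[0.1,1,0.5],"turn":0},{"claw":1,"travel":[0.1,1,0.5],"turn":0},{"claw":1,"travel":[0.1,1,0.5],"turn":0},{"claw":1,"travel":[0.1,1,0.5],"turn":0},{"claw":1,"travel":[0.1,1,0.5],"turn":0}]' >/dev/null
python3 -m inch '[{"claw":1,"travel":[0.1,1,0.5],"turn":0},{"claw":1,"travel":[0.1,1,0.5],"turn":0},{"claw":1,"travel":[0.1,1,0.5],"turn":0},{"claw":1,"travel":[0.1,1,0.5],"turn":0},{"claw":1,"travel":[0.1,1,0.5],"turn":0}]' >/dev/null
python3 st.py
```

```text
6.85 q [ 1.3475  0.6309  0.2215  0.1467  2.046  -1.7535] p [0.0677 0.8145 0.5441] up_tool [-0.2604  0.0638 -0.9634] zdir [-0.0749  0.2575 -0.9634] yhead -177.07255941970254 F [-0.3355 -0.4729  0.1684] 0.08563140582523122 0.0
7.85 q [ 1.3615  0.7082  0.2217  0.1457  1.8818 -1.7509] p [0.071  0.8979 0.4943] up_tool [-0.342  0.056 -0.938] zdir [-0.0692  0.3396 -0.938 ] yhead -177.22009418127348 F [-0.5126  0.0922  0.6579] 0.08520962770828953 0.0
```

```bash

python3 -m inch '[{"claw":1,"travel":[0.1,1,1],"turn":0.033},{"claw":1,"travel":[0.1,1,1],"turn":0.033},{"claw":1,"travel":[0.1,1,1],"turn":0.033},{"claw":1,"travel":[0.1,1,1],"turn":0.033},{"claw":1,"travel":[0.1,1,1],"turn":0.033}]' >/dev/null
python3 -m inch '[{"claw":1,"travel":[0.1,1,1],"turn":0},{"claw":1,"travel":[0.1,1,1],"turn":0},{"claw":1,"travel":[0.1,1,1],"turn":0},{"claw":1,"travel":[0.1,1,1],"turn":0},{"claw":1,"travel":[0.1,1,1],"turn":0}]' >/dev/null
python3 -m inch '[{"claw":1,"travel":[0.1,1,1],"turn":0},{"claw":1,"travel":[0.1,1,1],"turn":0},{"claw":1,"travel":[0.1,1,1],"turn":0},{"claw":1,"travel":[0.1,1,1],"turn":0},{"claw":1,"travel":[0.1,1,1],"turn":0}]' >/dev/null
python3 st.py
python3 -m inch '[{"claw":1,"travel":[0.1,1,0.5],"turn":0},{"claw":1,"travel":[0.1,1,0.5],"turn":0},{"claw":1,"travel":[0.1,1,0.5],"turn":0},{"claw":1,"travel":[0.1,1,0.5],"turn":0},{"claw":1,"travel":[0.1,1,0.5],"turn":0}]' >/dev/null
python3 -m inch '[{"claw":1,"travel":[0.1,1,0.5],"turn":0},{"claw":1,"travel":[0.1,1,0.5],"turn":0},{"claw":1,"travel":[0.1,1,0.5],"turn":0},{"claw":1,"travel":[0.1,1,0.5],"turn":0},{"claw":1,"travel":[0.1,1,0.5],"turn":0}]' >/dev/null
python3 st.py
```

```text
9.35 q [ 1.3551  0.6714  0.2215  0.1969  1.7953 -1.8322] p [0.0616 0.9128 0.5413] up_tool [-0.4657  0.0331 -0.8843] zdir [-0.095   0.4571 -0.8843] yhead -171.85649411724197 F [-0.4883 -0.3722 -0.0287] 0.08553070286040157 0.0
10.35 q [ 1.3672  0.7438  0.2216  0.1966  1.6295 -1.8356] p [0.0648 0.9902 0.5005] up_tool [-0.5447  0.0187 -0.8385] zdir [-0.0881  0.5378 -0.8385] yhead -172.34974126026253 F [ 0.532  -0.1102  0.2434] 0.08514125424122611 0.0
```

```bash

python3 -m inch '[{"claw":1,"travel":[0.1,1,0.5],"turn":0},{"claw":1,"travel":[0.1,1,0.5],"turn":0},{"claw":1,"travel":[0.1,1,0.5],"turn":0},{"claw":1,"travel":[0.1,1,0.5],"turn":0},{"claw":1,"travel":[0.1,1,0.5],"turn":0}]' >/dev/null
python3 -m inch '[{"claw":1,"travel":[0.1,1,0.5],"turn":0},{"claw":1,"travel":[0.1,1,0.5],"turn":0},{"claw":1,"travel":[0.1,1,0.5],"turn":0},{"claw":1,"travel":[0.1,1,0.5],"turn":0},{"claw":1,"travel":[0.1,1,0.5],"turn":0}]' >/dev/null
python3 st.py
python3 -m inch '[{"claw":1,"travel":[0.16,-0.19,0],"turn":-0.0477},{"claw":1,"travel":[0.32,-0.38,0],"turn":-0.0954},{"claw":1,"travel":[0.48,-0.57,0],"turn":-0.143},{"claw":1,"travel":[0.64,-0.76,0],"turn":-0.19},{"claw":1,"travel":[0.8,-0.95,0],"turn":-0.238}]' >/dev/null
python3 -m inch '[{"claw":1,"travel":[0.16,-0.19,0],"turn":-0.0477},{"claw":1,"travel":[0.32,-0.38,0],"turn":-0.0954},{"claw":1,"travel":[0.48,-0.57,0],"turn":-0.143},{"claw":1,"travel":[0.64,-0.76,0],"turn":-0.19},{"claw":1,"travel":[0.8,-0.95,0],"turn":-0.238}]' >/dev/null
python3 st.py
```

```text
11.35 q [ 1.376   0.8001  0.2216  0.1994  1.4774 -1.8397] p [0.0676 1.0528 0.4729] up_tool [-0.621   0.0041 -0.7838] zdir [-0.0795  0.616  -0.7838] yhead -172.94632828064493 F [ 0.6576 -0.5906  0.3306] 0.08552991501727283 0.0
12.35 q [ 1.1948  0.3637  1.0178 -0.5532  1.374  -0.5844] p [0.3836 0.6759 0.4748] up_tool [-0.6223  0.0055 -0.7827] zdir [ 0.6074  0.1355 -0.7827] yhead 102.17842597330814 F [0.5314 0.0959 0.1392] 0.08547337938008073 0.0
```

```bash

python3 -m inch '[{"claw":1,"travel":[0,-0.25,0],"turn":0},{"claw":1,"travel":[0,-0.5,0],"turn":0},{"claw":1,"travel":[0,-0.75,0],"turn":0},{"claw":1,"travel":[0,-1,0],"turn":0}]' >/dev/null
python3 -m inch '[{"claw":1,"travel":[0,-0.25,0],"turn":0},{"claw":1,"travel":[0,-0.5,0],"turn":0},{"claw":1,"travel":[0,-0.75,0],"turn":0},{"claw":1,"travel":[0,-1,0],"turn":0}]' >/dev/null
python3 -m inch '[{"claw":1,"travel":[0,-0.25,0],"turn":0},{"claw":1,"travel":[0,-0.5,0],"turn":0},{"claw":1,"travel":[0,-0.75,0],"turn":0},{"claw":1,"travel":[0,-1,0],"turn":0}]' >/dev/null
python3 st.py
python3 -m inch '[{"claw":1,"travel":[0,-0.25,0],"turn":0},{"claw":1,"travel":[0,-0.5,0],"turn":0},{"claw":1,"travel":[0,-0.75,-0.2],"turn":0},{"claw":1,"travel":[0,-1,-0.4],"turn":0},{"claw":1,"travel":[0,-1,-0.6],"turn":0}]' >/dev/null
python3 -m inch '[{"claw":1,"travel":[0,-0.25,0],"turn":0},{"claw":1,"travel":[0,-0.5,0],"turn":0},{"claw":1,"travel":[0,-0.6,0],"turn":0},{"claw":1,"travel":[0,-0.6,0],"turn":0}]' >/dev/null
python3 st.py
python3 - <<'E'
from h import *
import cv2
s=get_state();np.save("T1.npy",Twc(s));cv2.imwrite("pics/w1.png",imaging.get_image("wrist")[:,:,::-1])
E
```

```text
13.55 q [-0.0235 -0.4121  1.7677  0.1657  1.1392 -1.8287] p [0.3821 0.1122 0.4732] up_tool [-0.6184  0.0036 -0.7859] zdir [ 0.6033  0.1357 -0.7859] yhead 102.41618229045706 F [ 0.3147  0.2621 -0.2518] 0.08535090884697001 0.0
14.45 q [-0.9009 -0.2393  1.7884  0.5502  1.3088 -2.7037] p [ 0.4201 -0.1376  0.4149] up_tool [-0.5759  0.0027 -0.8175] zdir [ 0.5678  0.0965 -0.8175] yhead 99.42504290522169 F [-0.3276  0.2609 -0.5887] 0.08535649451518974 0.0
```

View pics/w1.png

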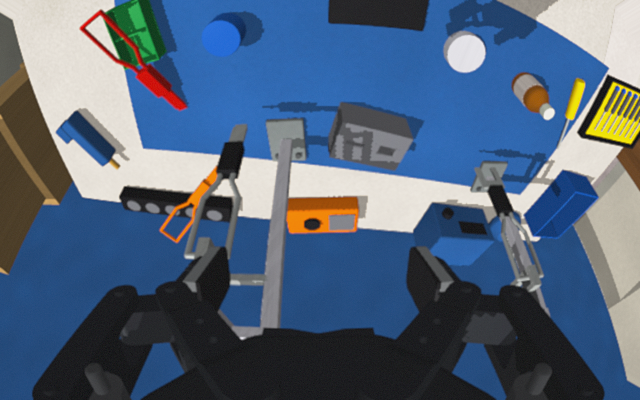

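```bash
cat > kin.py <<'E'
from h import *
import itertools
D=[([1.213,.2766,1.5062,0,1.3607,-.121],[.1347,.5585,.2494],[0,.0,-1],76.4),
([1.2802,.2685,1.0017,.011,1.7951,-.05],[.1057,.6087,.4665],[.0116,.0761,-.997],76.365),
([1.3109,.669,.3262,.0918,2.1466,-1.4728],[.1067,.7746,.4648],[-.0748,.0177,-.997],162.34),
([1.3475,.6309,.2215,.1467,2.046,-1.7535],[.0677,.8145,.5441],[-.0749,.2575,-.9634],-177.07),
([1.376,.8001,.2216,.1994,1.4774,-1.8397],[.0676,1.0528,.4729],[-.0795,.616,-.7838],-172.95),
([1.1948,.3637,1.0178,-.5532,1.374,-.5844],[.3836,.6759,.4748],[.6074,.1355,-.7827],102.18),
([-.0235,-.4121,1.7677,.1657,1.1392,-1.8287],[.3821,.1122,.4732],[.6033,.1357,-.7859],102.416),
([-.9009,-.2393,1.7884,.5502,1.3088,-2.7037],[.4201,-.1376,.4149],[.5678,.0965,-.8175],99.425)]
r=lambda a,t:R.from_euler(a,t).as_matrix()
def fk(q,k,s):
    d,a0,h,l1,x1,l2,x2,l3,x3=k
    A=r('z',q[0]);p=A@[a0,d,h];A=A@r('y',q[1]);p=p+A@[x1,0,l1];A=A@r('y',q[2]);p=p+A@[x2,0,l2]
    A=A@r('z',s[0]*q[3])@r('y',q[4]);p=p+A@[x3,0,l3];A=A@r('z',s[1]*q[5]+s[2]);return p,A
def res(k,s,w=0.3):
    o=[]
    for q,p,z,yh in D:
        P,A=fk(q,k,s);yv=np.array([np.cos(np.radians(yh)),np.sin(np.radians(yh))]);ya=A[:2,1]/np.hypot(*A[:2,1])
        o+=[P-p,w*(A[:,2]-z),w*(ya-yv)]
    return np.concatenate(o)
def calib():
    best=None
    for s0,s1,s2 in itertools.product([1,-1],[1,-1],[0,np.pi/2,np.pi,-np.pi/2]):
        f=least_squares(res,[0,0,.2,.4,0,.4,0,.2,0],args=((s0,s1,s2),))
        if best is None or f.cost<best[0]:best=(f.cost,f.x,(s0,s1,s2),np.abs(f.fun).max())
    return best
LO=np.array([-2.89,-.75,.22,-1.18,.11,-2.7]);HI=np.array([2.89,2.08,2.7,4.32,2.71,2.7])
def ik(p,A,k,s,n=30):
    g=np.random.default_rng(0);best=None
    def e(q):
        P,B=fk(q,k,s);return np.r_[P-p,.3*R.from_matrix(B.T@A).as_rotvec()]
    sols=[]
    for i in range(n):
        f=least_squares(e,g.uniform(LO,HI),bounds=(LO,HI))
        if f.cost<1e-8:sols.append(tuple(np.round(f.x,2)))
        if best is None or f.cost<best[0]:best=(f.cost,f.x)
    return sorted(set(sols)) or best
def tool(head,tilt,flip):
    z=np.array([np.sin(tilt)*np.cos(head),np.sin(tilt)*np.sin(head),-np.cos(tilt)]);y=np.array([-np.sin(head),np.cos(head),0])*flip
    return np.c_[np.cross(y,z),y,z]
E
python3 - <<'E'
from kin import *
c,k,s,m=calib();print(c,k,s,m);np.savez("k.npz",k=k,s=s)
for nm,p,h,t in(("grasp",[.612,-.236,.147],.188,38.4),("grasp h0",[.612,-.236,.147],0,38.4),("pre",[.52,-.253,.264],.188,38.4),("lift",[.56,-.25,.2],.188,38.4),("mid",[.45,-.15,.25],-.1,38.4),("place",[.619,-.043,.1],-.1,38.4)):
    for fl in(1,-1):print(nm,fl,ik(p,tool(h,np.radians(t),fl),k,s))
E
```

```text
1.9012689284314115e-07 [ 0.0694 -0.      0.1368  0.6297  0.      0.4211  0.0604  0.3455  0.    ] (1, 1, 1.5707963267948966) 0.0005359664088142118
grasp 1 (np.float64(0.0006329240172902159), array([-0.7836,  0.3377,  2.0539,  1.2476,  0.6264,  2.7   ]))
grasp -1 [(np.float64(-0.75), np.float64(0.32), np.float64(1.95), np.float64(0.94), np.float64(0.67), np.float64(-0.07))]
grasp h0 1 (np.float64(0.0003620692160148035), array([-0.6269,  0.2783,  1.9407,  0.6836,  0.5007, -2.7   ]))
grasp h0 -1 [(np.float64(-0.69), np.float64(0.29), np.float64(2.0), np.float64(0.96), np.float64(0.5), np.float64(0.1))]
pre 1 (np.float64(0.0013036217268586844), array([-0.7875,  0.0818,  1.8226,  0.5207,  0.9267, -2.7   ]))
pre -1 [(np.float64(-0.92), np.float64(0.1), np.float64(1.9), np.float64(0.75), np.float64(0.96), np.float64(0.07))]
lift 1 (np.float64(0.0011896256609081424), array([-0.9156,  0.2302,  2.0836,  1.1584,  0.7519,  2.7   ]))
lift -1 [(np.float64(-0.85), np.float64(0.21), np.float64(1.95), np.float64(0.84), np.float64(0.8), np.float64(-0.01))]
mid 1 [(np.float64(-0.76), np.float64(-0.15), np.float64(2.17), np.float64(0.66), np.float64(0.67), np.float64(-2.66))]
mid -1 [(np.float64(-0.76), np.float64(-0.15), np.float64(2.17), np.float64(0.66), np.float64(0.67), np.float64(0.48))]
place 1 (np.float64(2.6366528616860887e-05), array([-0.2423,  0.305 ,  2.1912,  1.8998,  0.11  ,  2.7   ]))
place -1 (np.float64(1.8549282553522485e-05), array([-0.246 ,  0.2993,  2.174 ,  1.5329,  0.11  , -0.0768]))
```

```bash
cat > sim.py <<'E'
from kin import *
z=np.load("k.npz");k,s=z["k"],z["s"]
def step(q,d,w,turn=0,e=.05):
    P,A=fk(q,k,s);P=P+np.array(d)/np.linalg.norm(d)*e;A=r('z',turn)@A
    f=least_squares(lambda x:np.r_[fk(x,k,s)[0]-P,w*R.from_matrix(fk(x,k,s)[1].T@A).as_rotvec()],q,bounds=(LO-.001,HI+.001));return f.x
E
python3 - <<'E'
from sim import *
for w in(.3,.6,1,1.5):
    q=np.array([1.3475,.6309,.2215,.1467,2.046,-1.7535])
    for i in range(10):q=step(q,[.1,1,.5],w)
    print(w,fk(q,k,s)[1][2],fk(q,k,s)[0],q,"obs -.342 .056  .071 .898 .494")
for p in([.619,-.043,.1],[.619,-.043,.115]):
  for t in(32,34,36,38):
    o=ik(p,tool(-.1,np.radians(t),-1),k,s);print(p,t,o if isinstance(o,list) else (o[0],o[1]))
E
```

```text
0.3 [-0.8691  0.005  -0.4946] [0.0926 1.1034 0.6212] [ 1.3671  0.7426  0.219   0.202   1.144  -1.7555] obs -.342 .056  .071 .898 .494
0.6 [-0.5629  0.0345 -0.8258] [0.0785 0.9881 0.5177] [ 1.3641  0.729   0.219   0.1647  1.6141 -1.748 ] obs -.342 .056  .071 .898 .494
1 [-0.3907  0.0512 -0.9191] [0.0726 0.9362 0.476 ] [ 1.3667  0.7408  0.219   0.147   1.7993 -1.75  ] obs -.342 .056  .071 .898 .494
1.5 [-0.3214  0.0579 -0.9452] [0.0704 0.9167 0.4614] [ 1.3682  0.7477  0.219   0.1398  1.8666 -1.7514] obs -.342 .056  .071 .898 .494
[0.619, -0.043, 0.1] 32 [(np.float64(-0.22), np.float64(0.3), np.float64(2.08), np.float64(0.29), np.float64(0.22), np.float64(1.19))]
[0.619, -0.043, 0.1] 34 [(np.float64(-0.22), np.float64(0.3), np.float64(2.11), np.float64(0.43), np.float64(0.16), np.float64(1.05))]
[0.619, -0.043, 0.1] 36 (np.float64(2.7357391536680327e-08), array([-0.2218,  0.2967,  2.1374,  0.7133,  0.11  ,  0.7617]))
[0.619, -0.043, 0.1] 38 (np.float64(1.7498052449749622e-05), array([-0.2434,  0.297 ,  2.1622,  1.29  ,  0.11  ,  0.1685]))
[0.619, -0.043, 0.115] 32 [(np.float64(-0.22), np.float64(0.27), np.float64(2.06), np.float64(0.24), np.float64(0.26), np.float64(1.24))]
[0.619, -0.043, 0.115] 34 [(np.float64(-0.22), np.float64(0.27), np.float64(2.09), np.float64(0.34), np.float64(0.2), np.float64(1.14))]
[0.619, -0.043, 0.115] 36 [(np.float64(-0.22), np.float64(0.27), np.float64(2.12), np.float64(0.52), np.float64(0.14), np.float64(0.96))]
[0.619, -0.043, 0.115] 38 (np.float64(1.916620492512891e-06), array([-0.2288,  0.2708,  2.144 ,  0.8586,  0.11  ,  0.6131]))
```

```bash
python3 - <<'E'
from sim import *
w=1.1
# tool x outward, heading 0; signed tilt t (negative: pointing back to robot). find config stretched
for t in(-35,-15,0,15,30):
    for zt in(.45,.6):
        A=tool(0,np.radians(t),-1)
        f=min((least_squares(lambda x:np.r_[fk(x,k,s)[0]-[1.2,0,zt],3*R.from_matrix(fk(x,k,s)[1].T@A).as_rotvec()],q0,bounds=(LO,HI)) for q0 in([0,.6,.3,0,2,1.5],[0,.3,.6,.1,2.3,1.5])),key=lambda f:f.cost)
        q=f.x;P,B=fk(q,k,s);o=[]
        for a in range(-60,121,30):
            qq=q.copy()
            for i in range(2):qq=step(qq,[np.cos(np.radians(a)),0,np.sin(np.radians(a))],w)
            o.append((a,round(np.degrees(np.arcsin(fk(qq,k,s)[1][2,0])-np.arcsin(B[2,0])),2)))
        print(t,zt,P,q,o)
E
```

```text
-35 0.45 [0.7613 0.     0.2619] [-0.0726  1.0191  0.22   -0.0687  2.5012  1.4558] [(-60, np.float64(0.15)), (-30, np.float64(0.58)), (0, np.float64(0.83)), (30, np.float64(0.85)), (60, np.float64(0.66)), (90, np.float64(0.33)), (120, np.float64(0.0))]
-35 0.6 [0.7219 0.     0.3437] [-0.0757  0.9317  0.22   -0.0815  2.5884  1.4389] [(-60, np.float64(0.07)), (-30, np.float64(0.46)), (0, np.float64(0.7)), (30, np.float64(0.74)), (60, np.float64(0.6)), (90, np.float64(0.33)), (120, np.float64(0.01))]
-15 0.45 [0.8439 0.     0.2705] [-0.0747  0.957   0.22   -0.0231  2.214   1.4845] [(-60, np.float64(0.13)), (-30, np.float64(0.71)), (0, np.float64(1.09)), (30, np.float64(1.17)), (60, np.float64(0.97)), (90, np.float64(0.54)), (120, np.float64(0.0))]
-15 0.6 [ 0.799 -0.     0.351] [-0.0786  0.8679  0.22   -0.026   2.302   1.4773] [(-60, np.float64(0.02)), (-30, np.float64(0.58)), (0, np.float64(0.97)), (30, np.float64(1.09)), (60, np.float64(0.94)), (90, np.float64(0.57)), (120, np.float64(0.08))]
0 0.45 [ 0.9155 -0.      0.2934] [-0.0762  0.9204  0.22    0.0009  1.9902  1.495 ] [(-60, np.f
[... 717 characters left out ...]
22    0.0231  1.849   1.4979] [(-60, np.float64(0.0)), (-30, np.float64(0.65)), (0, np.float64(1.19)), (30, np.float64(1.42)), (60, np.float64(1.29)), (90, np.float64(0.85)), (120, np.float64(0.2))]
30 0.45 [1.0685 0.     0.3716] [-0.0777  0.886   0.22    0.0393  1.5074  1.5012] [(-60, np.float64(0.05)), (-30, np.float64(0.78)), (0, np.float64(1.29)), (30, np.float64(1.49)), (60, np.float64(1.31)), (90, np.float64(0.81)), (120, np.float64(0.09))]
30 0.6 [1.011  0.     0.4597] [-0.0831  0.7846  0.22    0.0422  1.6059  1.5006] [(-60, np.float64(0.0)), (-30, np.float64(0.65)), (0, np.float64(1.22)), (30, np.float64(1.47)), (60, np.float64(1.37)), (90, np.float64(0.92)), (120, np.float64(0.24))]
```

```bash
python3 - <<'E'
from sim import *
q0=get_state()["qpos"];w=1.1
dirs=[np.array(d) for d in itertools.product([-1,0,1],[-1,0,1],[-1,0,1]) if any(d)]+[None]
R0=fk(q0,k,s)[1][2];out=[]
for t in(-.15,0,.15):
    for d in dirs:
        q=q0.copy()
        for i in range(4):q=step(q,d if d is not None else [0,0,1],w,t,.05 if d is not None else 0)
        P,A=fk(q,k,s);out.append((A[2,0],t,None if d is None else d.tolist(),A[2],P,q))
out.sort(key=lambda o:-o[0])
for o in out[:8]:print(*o)
E
```

```text
Traceback (most recent call last):
  File "sim.py", line 5, in step
    f=least_squares(lambda x:np.r_[fk(x,k,s)[0]-P,w*R.from_matrix(fk(x,k,s)[1].T@A).as_rotvec()],q,bounds=(LO-.001,HI+.001));return f.x
ValueError: Initial guess is outside of provided bounds
```

```bash
sed -i 's/as_rotvec()\],q,bounds/as_rotvec()],np.clip(q,LO,HI),bounds/' sim.py; cat > srch.py <<'E'
from sim import *
w=1.1
def search(q0,sgn,n=4,top=6):
    dirs=[np.array(d) for d in itertools.product([-1,0,1],[-1,0,1],[-1,0,1]) if any(d)]+[None]
    out=[]
    for t in(-.15,0,.15):
        for d in dirs:
            q=q0.copy()
            for i in range(n):q=step(q,d if d is not None else [0,0,1],w,t,.05 if d is not None else 0)
            P,A=fk(q,k,s);out.append((A[2,0],t,None if d is None else d.tolist(),A[2],P,q))
    out.sort(key=lambda o:-o[0]*sgn)
    for o in out[:top]:print(*o)
    return out
E
python3 -c "
from srch import *
search(get_state()['qpos'],1,4,10)"
```

```text
-0.48552879098307256 0.15 [0, -1, -1] [-0.4855  0.0154 -0.8741] [ 0.5797 -0.0377  0.4205] [-0.4557  0.0675  1.4612  0.4624  1.4004 -2.701 ]
-0.4886595869961452 0.15 [-1, -1, -1] [-0.4887  0.0073 -0.8724] [0.4701 0.0141 0.4321] [-0.4619 -0.1306  1.6239  0.4628  1.4301 -2.701 ]
-0.5008361357647303 0.15 [0, 0, -1] [-0.5008 -0.0031 -0.8655] [0.5191 0.0664 0.3246] [-0.2887 -0.0333  1.8034  0.4789  1.102  -2.701 ]
-0.5020324885263536 0.15 [-1, -1, 0] [-0.502   0.0245 -0.8645] [ 0.4629 -0.0373  0.5551] [-0.6176 -0.0949  1.3098  0.5185  1.7568 -2.701 ]
-0.5025033916736786 0.15 [1, -1, -1] [-0.5025  0.0217 -0.8643] [ 0.6661 -0.0738  0.4291] [-0.4591  0.2182  1.2663  0.4842  1.4467 -2.701 ]
-0.5072266615440999 0.15 [-1, 0, -1] [-0.5072 -0.0048 -0.8618] [0.3957 0.0867 0.3669] [-0.3592 -0.2687  1.8844  0.4749  1.2696 -2.701 ]
-0.5098415547823554 0.15 [0, -1, 0] [-0.5098  0.0394 -0.8594] [ 0.5915 -0.1547  0.5722] [-0.6652  0.1922  0.9643  0.5494  1.8384 -2.701 ]
-0.5156208451161235 0.15 [1, 0, -1] [-0.5156  0.0092 -0.8568] [0.6465 0.0086 0.3702] [-0.3399  0.1629  1.4833  0.4911  1.2431 -2.701 ]
-0.5186454852538598 0.15 [-1, 0, 0] [-0.5186  0.0056 -0.855 ] [0.3556 0.0676 0.4978] [-0.5324 -0.3357  1.6182  0.5142  1.6514 -2.701 ]
-0.5263966382115669 0.15 [1, -1, 0] [-0.5264  0.0304 -0.8497] [ 0.677  -0.1563  0.529 ] [-0.5893  0.3056  0.921   0.5463  1.7402 -2.701 ]
```

```bash
cat > greedy.py <<'E'
from srch import *
import contextlib,io,sys
q=get_state()["qpos"];goal=.574
for it in range(14):
    with contextlib.redirect_stdout(io.StringIO()):o=search(q,1,5,0)
    ok=[c for c in o if .42<c[4][2]<.75 and np.hypot(*c[4][:2])>.25]
    ok.sort(key=lambda c:-(c[0]-.7*abs(c[3][1])))
    c=ok[0];q=c[5];A=fk(q,k,s)[1];print(c[1],c[2],c[3],c[4],"yh",round(np.degrees(np.arctan2(A[1,1],A[0,1]))),q)
    if c[0]>goal:break
E
time timeout 500 python3 greedy.py
```

```text
0.15 [-1, -1, -1] [-0.4671  0.0089 -0.8841] [0.4647 0.0606 0.4345] yh 135 [-0.3503 -0.1209  1.6008  0.4424  1.4584 -2.701 ]
0.15 [0, -1, -1] [-0.3503  0.0242 -0.9363] [0.468  0.2893 0.4228] yh 168 [ 0.2147  0.0813  1.3897  0.335   1.5411 -2.701 ]
0.15 [-1, -1, 0] [-0.281   0.0335 -0.9591] [0.142  0.3704 0.5168] yh -155 [ 0.7771 -0.1245  1.3481  0.2895  1.8387 -2.701 ]
0.15 [1, -1, -1] [-0.1941  0.0302 -0.9805] [-0.09    0.3747  0.4575] yh -120 [ 1.4479 -0.1271  1.4734  0.1945  1.7429 -2.701 ]
0.15 [1, 0, 0] [-0.1096  0.0165 -0.9938] [-0.2622  0.2657  0.5152] yh -85 [ 2.0602 -0.1055  1.3073  0.1141  1.91   -2.701 ]
0.15 [1, 1, 0] [-0.0431  0.0004 -0.9991] [-0.3797  0.0944  0.5479] yh -50 [ 2.684  -0.047   1.1716  0.0434  1.9993 -2.701 ]
0 [1, 1, 0] [-0.0136 -0.0114 -0.9998] [-0.3016  0.0832  0.5523] yh -54 [ 2.6401 -0.1643  1.2581  0.0084  2.0317 -2.701 ]
0 [0, 1, 0] [ 0.0093 -0.0229 -0.9997] [-0.3974  0.1687  0.5503] yh -57 [ 2.5935  0.0255  1.0938 -0.0202  2.0056 -2.701 ]
0 [1, 1, 0] [ 0.0338 -0.0379 -0.9987] [-0.3376  0.1685  0.5419] yh -61 [ 2.5372 -0.0645  1.2027 -0.0514  1.9841 -2.701 ]
-0.15 [0, -1, 0] [ 0.0309 -0.0105 -0.9995] [-0.3135  0.0124  0.5419] yh -104 [ 2.891  -0.1411  1.2665 -0.012   2.047  -1.5811]
-0.15 [-1, 0, 0] [ 0.0368  0.0019 -0.9993] [-0.5513  0.0601  0.5419] yh -147 [ 2.891   0.2508  0.8413  0.0301  2.0751 -0.8113]
-0.15 [0, -1, 0] [ 0.0933  0.024  -0.9953] [-0.4971  0.0218  0.5419] yh 170 [ 2.891   0.118   1.0155  0.104   1.9892 -0.0322]
-0.15 [0, -1, 0] [ 0.1529  0.0001 -0.9882] [-0.4392 -0.0019  0.5419] yh 127 [ 2.891  -0.0269  1.1765  0.1264  1.8934  0.7185]
0.15 [0, -1, 0] [ 0.2088 -0.0122 -0.9779] [-0.3867 -0.0465  0.5419] yh 170 [ 2.891  -0.0586  1.2149  0.2303  2.0041  0.0168]
real	0m44.577s
user	0m44.819s
sys	0m0.055s
```

```bash

python3 -m inch '[{"claw":1,"travel":[0,0.1,0.1],"turn":-0.0477},{"claw":1,"travel":[0,0.2,0.2],"turn":-0.0954},{"claw":1,"travel":[0,0.3,0.3],"turn":-0.143},{"claw":1,"travel":[0,0.4,0.4],"turn":-0.19},{"claw":1,"travel":[0,0.5,0.45],"turn":-0.238}]' >/dev/null
python3 -m inch '[{"claw":1,"travel":[0.1,0.05,0],"turn":-0.0477},{"claw":1,"travel":[0.2,0.1,0],"turn":-0.0954},{"claw":1,"travel":[0.3,0.15,0],"turn":-0.143},{"claw":1,"travel":[0.4,0.2,0],"turn":-0.19},{"claw":1,"travel":[0.5,0.2,0],"turn":-0.238}]' >/dev/null
python3 -m inch '[{"claw":1,"travel":[0.2,0,0],"turn":-0.0477},{"claw":1,"travel":[0.4,0,0],"turn":-0.0954},{"claw":1,"travel":[0.6,0,0],"turn":-0.143},{"claw":1,"travel":[0.8,0,0],"turn":-0.19},{"claw":1,"travel":[1,0,0],"turn":-0.238}]' >/dev/null
python3 st.py
python3 -m inch '[{"claw":1,"travel":[1,0,0.4],"turn":-0.0477},{"claw":1,"travel":[1,0,0.4],"turn":-0.0954},{"claw":1,"travel":[1,0,0.4],"turn":-0.143},{"claw":1,"travel":[1,0,0.4],"turn":-0.19},{"claw":1,"travel":[1,0,0.4],"turn":-0.238}]' >/dev/null
python3 st.py
```

```text
16.0 q [ 0.146   0.5544  0.6252 -0.629   2.0007 -0.0659] p [ 0.7168 -0.0112  0.4873] up_tool [-0.545  -0.0008 -0.8384] zdir [-0.026  -0.5444 -0.8384] yhead -2.670278311026692 F [ 1.5407 -0.2046  1.5702] 0.08501180148784494 0.0
16.5 q [ 0.0641  0.8007  0.2237 -0.6599  2.3529  0.2995] p [ 0.7395 -0.0336  0.4504] up_tool [-0.532   0.0522 -0.8451] zdir [-0.2824 -0.4539 -0.8451] yhead -36.627675697369504 F [0.1665 0.7362 0.7634] 0.08529342052643853 0.0
```

```bash

python3 -m inch '[{"claw":1,"travel":[0,0,0.1],"turn":-0.0477},{"claw":1,"travel":[0,0,0.1],"turn":-0.0954},{"claw":1,"travel":[0,0,0.1],"turn":-0.143},{"claw":1,"travel":[0,0,0.1],"turn":-0.19},{"claw":1,"travel":[0,0,0.1],"turn":-0.238}]' >/dev/null
python3 -m inch '[{"claw":1,"travel":[0.25,0,0.2],"turn":-0.0477},{"claw":1,"travel":[1,0,0.4],"turn":-0.0954},{"claw":1,"travel":[1,0,0.4],"turn":-0.1},{"claw":1,"travel":[1,0,0.4],"turn":-0.1},{"claw":1,"travel":[1,0,0.4],"turn":-0.1}]' >/dev/null
python3 st.py
python3 -m inch '[{"claw":1,"travel":[1,0,0.4],"turn":0},{"claw":1,"travel":[1,0,0.4],"turn":0},{"claw":1,"travel":[1,0,0.4],"turn":0},{"claw":1,"travel":[1,0,0.4],"turn":0},{"claw":1,"travel":[1,0,0.4],"turn":0}]' >/dev/null
python3 -m inch '[{"claw":1,"travel":[1,0,0.4],"turn":0},{"claw":1,"travel":[1,0,0.4],"turn":0},{"claw":1,"travel":[1,0,0.4],"turn":0},{"claw":1,"travel":[1,0,0.4],"turn":0},{"claw":1,"travel":[1,0,0.4],"turn":0}]' >/dev/null
python3 st.py
```

```text
17.5 q [-0.1092  0.8396  0.2223 -0.1381  2.5864  1.4612] p [ 0.6981 -0.032   0.4091] up_tool [-0.4885  0.0672 -0.87  ] zdir [-0.4927 -0.019  -0.87  ] yhead -94.6194933240743 F [ 0.5969  0.3587 -0.0598] 0.0851597223505137 0.0
18.5 q [-0.099   0.8806  0.2216 -0.1109  2.4988  1.4969] p [ 0.7358 -0.0264  0.3655] up_tool [-0.4451  0.066  -0.893 ] zdir [-0.4495 -0.022  -0.893 ] yhead -94.7434237489891 F [ 0.1998 -0.3726  1.0125] 0.08581583858940926 0.0
```

```bash
python3 -c "
from srch import *
q=get_state()['qpos']
o=search(q,1,5,8)
for p in ([.45,0,.75],[.3,0,.85],[.3,0,.5],[.25,0,.3]):
    f=ik(p,tool(0,-.47,-1),k,s,12);print(p,f)
"
```

```text
-0.4122004533909103 0 [1, 0, 0] [-0.4122  0.0645 -0.9088] [ 0.7972 -0.0231  0.2673] [-0.0895  0.9831  0.219  -0.0873  2.3639  1.5298]
-0.41332231695769145 0 [1, 0, 1] [-0.4133  0.0649 -0.9083] [ 0.7137 -0.0227  0.4122] [-0.0976  0.8222  0.219  -0.1126  2.5244  1.4928]
-0.41744094906321133 0 [1, -1, 1] [-0.4174  0.0692 -0.9061] [ 0.7096 -0.1519  0.3996] [-0.2447  0.8377  0.219  -0.2166  2.4917  1.2769]
-0.4187589135700897 0 [1, 1, 1] [-0.4188  0.0611 -0.906 ] [0.7125 0.1058 0.4015] [0.0501 0.8355 0.219  0.0028 2.5241 1.7214]
-0.42015858200730094 0 [1, -1, 0] [-0.4202  0.0691 -0.9048] [ 0.7687 -0.1846  0.2876] [-0.2633  0.9629  0.219  -0.1987  2.3687  1.2904]
-0.42055092108236575 0.15 [1, 0, 0] [-0.4206  0.0793 -0.9038] [ 0.8326 -0.0332  0.2837] [ 0.0083  0.9675  0.219  -0.4096  2.2211  0.7165]
-0.4205566333377169 0.15 [1, 0, 1] [-0.4206  0.0808 -0.9037] [ 0.7448 -0.0343  0.4305] [ 0.0083  0.8024  0.219  -0.4736  2.3691  0.6216]
-0.42118555218008924 -0.15 [1, 0, 0] [-0.4212  0.0496 -0.9056] [ 0.8212 -0.0128  0.2781] [-0.193   0.9727  0.219   0.2998  2.3088  2.3918]
[0.45, 0, 0.75] (np.float64(0.004057208711618685), array([-0.1112,  0.3248,  0.3868, -0.1807,  2.71  ,  1.2957]))
[0.3, 0, 0.85] (np.float64(0.009856826437244788), array([-0.1137,  0.1053,  0.494 , -0.3971,  2.71  ,  1.0763]))
[0.3, 0, 0.5] [(np.float64(-0.15), np.float64(0.04), np.float64(1.28), np.float64(-0.09), np.float64(2.28), np.float64(1.38))]
[0.25, 0, 0.3] [(np.float64(-0.17), np.float64(0.01), np.float64(1.8), np.float64(-0.08), np.float64(1.79), np.float64(1.4))]
```

```bash

python3 -m inch '[{"claw":1,"travel":[1,0,0.5],"turn":-0.013},{"claw":1,"travel":[1,0,0.5],"turn":-0.013},{"claw":1,"travel":[1,0,0.5],"turn":-0.013},{"claw":1,"travel":[1,0,0.5],"turn":-0.013},{"claw":1,"travel":[1,0,0.5],"turn":-0.013}]' >/dev/null
python3 st.py
python3 -m inch '[{"claw":1,"travel":[1,0,1],"turn":0},{"claw":1,"travel":[1,0,1],"turn":0},{"claw":1,"travel":[1,0,1],"turn":0},{"claw":1,"travel":[1,0,1],"turn":0},{"claw":1,"travel":[1,0,1],"turn":0}]' >/dev/null
python3 st.py
python3 -m inch '[{"claw":1,"travel":[0.5,0,0.1],"turn":0},{"claw":1,"travel":[0.5,0,0.1],"turn":0},{"claw":1,"travel":[0.5,0,0.1],"turn":0},{"claw":1,"travel":[0.5,0,0.1],"turn":0},{"claw":1,"travel":[0.5,0,0.1],"turn":0}]' >/dev/null
python3 st.py
```

```text
19.0 q [-0.1014  0.885   0.2216 -0.0776  2.4711  1.5576] p [ 0.7462 -0.0229  0.3575] up_tool [-0.4211  0.0638 -0.9048] zdir [-0.4259 -0.0051 -0.9048] yhead -97.1153304757033 F [ 0.5361  0.2672 -1.0396] 0.08524874314581844 0.0
19.5 q [-0.1005  0.8395  0.2209 -0.0763  2.4891  1.5578] p [ 0.73   -0.02    0.3937] up_tool [-0.3956  0.0614 -0.9164] zdir [-0.4003 -0.0061 -0.9164] yhead -97.21226155458196 F [ 1.5122 -1.042   0.2786] 0.08541475351183528 0.0
20.0 q [-0.097   0.8679  0.2212 -0.0669  2.4352  1.5697] p [ 0.7541 -0.0187  0.3653] up_tool [-0.372   0.0588 -0.9264] zdir [-0.3766 -0.007  -0.9264] yhead -97.27353529576202 F [ 0.3526 -0.1052 -0.3362] 0.08520283040856716 0.0
```

```bash

python3 -m inch '[{"claw":1,"travel":[1,0,0.6],"turn":-0.006},{"claw":1,"travel":[1,0,0.6],"turn":-0.006},{"claw":1,"travel":[1,0,0.6],"turn":-0.006},{"claw":1,"travel":[1,0,0.6],"turn":-0.006},{"claw":1,"travel":[1,0,0.6],"turn":-0.006}]' >/dev/null
python3 -m inch '[{"claw":1,"travel":[1,0,0.6],"turn":0},{"claw":1,"travel":[1,0,0.6],"turn":0},{"claw":1,"travel":[1,0,0.6],"turn":0},{"claw":1,"travel":[1,0,0.6],"turn":0},{"claw":1,"travel":[1,0,0.6],"turn":0}]' >/dev/null
python3 -m inch '[{"claw":1,"travel":[1,0,0.6],"turn":0},{"claw":1,"travel":[1,0,0.6],"turn":0},{"claw":1,"travel":[1,0,0.6],"turn":0},{"claw":1,"travel":[1,0,0.6],"turn":0},{"claw":1,"travel":[1,0,0.6],"turn":0}]' >/dev/null
python3 -m inch '[{"claw":1,"travel":[1,0,0.6],"turn":0},{"claw":1,"travel":[1,0,0.6],"turn":0},{"claw":1,"travel":[1,0,0.6],"turn":0},{"claw":1,"travel":[1,0,0.6],"turn":0},{"claw":1,"travel":[1,0,0.6],"turn":0}]' >/dev/null
python3 st.py
python3 -m inch '[{"claw":1,"travel":[1,0,0.6],"turn":0},{"claw":1,"travel":[1,0,0.6],"turn":0},{"claw":1,"travel":[1,0,0.6],"turn":0},{"claw":1,"travel":[1,0,0.6],"turn":0},{"claw":1,"travel":[1,0,0.6],"turn":0}]' >/dev/null
python3 -m inch '[{"claw":1,"travel":[1,0,0.6],"turn":0},{"claw":1,"travel":[1,0,0.6],"turn":0},{"claw":1,"travel":[1,0,0.6],"turn":0},{"claw":1,"travel":[1,0,0.6],"turn":0},{"claw":1,"travel":[1,0,0.6],"turn":0}]' >/dev/null
python3 -m inch '[{"claw":1,"travel":[1,0,0.6],"turn":0},{"claw":1,"travel":[1,0,0.6],"turn":0},{"claw":1,"travel":[1,0,0.6],"turn":0},{"claw":1,"travel":[1,0,0.6],"turn":0},{"claw":1,"travel":[1,0,0.6],"turn":0}]' >/dev/null
python3 st.py
```

```text
22.0 q [-0.0905  0.8522  0.2216 -0.0357  2.3287  1.6157] p [ 0.786  -0.0106  0.3653] up_tool [-0.2559  0.0429 -0.9657] zdir [-0.2595 -0.0025 -0.9657] yhead -98.64627971768688 F [ 0.896  -0.6217 -0.0789] 0.08538194716218486 0.0
23.5 q [-0.0865  0.8453  0.2216 -0.0222  2.2328  1.6283] p [ 0.817  -0.0073  0.3639] up_tool [-0.1559  0.0284 -0.9874] zdir [-0.1584 -0.0038 -0.9874] yhead -98.82642337220697 F [-0.284   0.8695  0.3191] 0.0853590582580874 0.0
```

```bash

python3 -m inch '[{"claw":1,"travel":[1,0,0.7],"turn":0.02},{"claw":1,"travel":[1,0,0.7],"turn":0.02},{"claw":1,"travel":[1,0,0.7],"turn":0.02},{"claw":1,"travel":[1,0,0.7],"turn":0.02},{"claw":1,"travel":[1,0,0.7],"turn":0.02}]' >/dev/null
python3 -m inch '[{"claw":1,"travel":[1,0,0.7],"turn":0},{"claw":1,"travel":[1,0,0.7],"turn":0},{"claw":1,"travel":[1,0,0.7],"turn":0},{"claw":1,"travel":[1,0,0.7],"turn":0},{"claw":1,"travel":[1,0,0.7],"turn":0}]' >/dev/null
python3 -m inch '[{"claw":1,"travel":[1,0,0.7],"turn":0},{"claw":1,"travel":[1,0,0.7],"turn":0},{"claw":1,"travel":[1,0,0.7],"turn":0},{"claw":1,"travel":[1,0,0.7],"turn":0},{"claw":1,"travel":[1,0,0.7],"turn":0}]' >/dev/null
python3 -m inch '[{"claw":1,"travel":[1,0,0.7],"turn":0},{"claw":1,"travel":[1,0,0.7],"turn":0},{"claw":1,"travel":[1,0,0.7],"turn":0},{"claw":1,"travel":[1,0,0.7],"turn":0},{"claw":1,"travel":[1,0,0.7],"turn":0}]' >/dev/null
python3 st.py
python3 -m inch '[{"claw":1,"travel":[1,0,0.7],"turn":0},{"claw":1,"travel":[1,0,0.7],"turn":0},{"claw":1,"travel":[1,0,0.7],"turn":0},{"claw":1,"travel":[1,0,0.7],"turn":0},{"claw":1,"travel":[1,0,0.7],"turn":0}]' >/dev/null
python3 -m inch '[{"claw":1,"travel":[1,0,0.7],"turn":0},{"claw":1,"travel":[1,0,0.7],"turn":0},{"claw":1,"travel":[1,0,0.7],"turn":0},{"claw":1,"travel":[1,0,0.7],"turn":0},{"claw":1,"travel":[1,0,0.7],"turn":0}]' >/dev/null
python3 -m inch '[{"claw":1,"travel":[1,0,0.7],"turn":0},{"claw":1,"travel":[1,0,0.7],"turn":0},{"claw":1,"travel":[1,0,0.7],"turn":0},{"claw":1,"travel":[1,0,0.7],"turn":0},{"claw":1,"travel":[1,0,0.7],"turn":0}]' >/dev/null
python3 -m inch '[{"claw":1,"travel":[1,0,0.7],"turn":0},{"claw":1,"travel":[1,0,0.7],"turn":0},{"claw":1,"travel":[1,0,0.7],"turn":0},{"claw":1,"travel":[1,0,0.7],"turn":0},{"claw":1,"travel":[1,0,0.7],"turn":0}]' >/dev/null
python3 st.py
```

```text
25.5 q [-0.0828  0.8079  0.2216 -0.0193  2.1185  1.5703] p [ 0.8473 -0.0064  0.3917] up_tool [-0.0063  0.0165 -0.9998] zdir [-0.0078 -0.0159 -0.9998] yhead -95.2816403949169 F [ 0.5089 -0.4261 -0.8651] 0.08522141819786638 0.0
27.5 q [-0.0829  0.7902  0.2216 -0.005   1.9715  1.5765] p [ 0.8935 -0.0062  0.4109] up_tool [ 0.1577  0.0033 -0.9875] zdir [ 0.1568 -0.0176 -0.9875] yhead -95.2227407059752 F [ 0.6568 -0.1028 -0.8242] 0.08579855968889202 0.0
```

```bash

python3 -m inch '[{"claw":1,"travel":[1,0,0.6],"turn":0.023},{"claw":1,"travel":[1,0,0.6],"turn":0.023},{"claw":1,"travel":[1,0,0.6],"turn":0.023},{"claw":1,"travel":[1,0,0.6],"turn":0.023},{"claw":1,"travel":[1,0,0.6],"turn":0.023}]' >/dev/null
python3 -m inch '[{"claw":1,"travel":[1,0,0.6],"turn":0},{"claw":1,"travel":[1,0,0.6],"turn":0},{"claw":1,"travel":[1,0,0.6],"turn":0},{"claw":1,"travel":[1,0,0.6],"turn":0},{"claw":1,"travel":[1,0,0.6],"turn":0}]' >/dev/null
python3 -m inch '[{"claw":1,"travel":[1,0,0.6],"turn":0},{"claw":1,"travel":[1,0,0.6],"turn":0},{"claw":1,"travel":[1,0,0.6],"turn":0},{"claw":1,"travel":[1,0,0.6],"turn":0},{"claw":1,"travel":[1,0,0.6],"turn":0}]' >/dev/null
python3 -m inch '[{"claw":1,"travel":[1,0,0.6],"turn":0},{"claw":1,"travel":[1,0,0.6],"turn":0},{"claw":1,"travel":[1,0,0.6],"turn":0},{"claw":1,"travel":[1,0,0.6],"turn":0},{"claw":1,"travel":[1,0,0.6],"turn":0}]' >/dev/null
python3 -m inch '[{"claw":1,"travel":[1,0,0.6],"turn":0},{"claw":1,"travel":[1,0,0.6],"turn":0},{"claw":1,"travel":[1,0,0.6],"turn":0},{"claw":1,"travel":[1,0,0.6],"turn":0},{"claw":1,"travel":[1,0,0.6],"turn":0}]' >/dev/null
python3 st.py
python3 -m inch '[{"claw":1,"travel":[1,0,0.6],"turn":0},{"claw":1,"travel":[1,0,0.6],"turn":0},{"claw":1,"travel":[1,0,0.6],"turn":0},{"claw":1,"travel":[1,0,0.6],"turn":0},{"claw":1,"travel":[1,0,0.6],"turn":0}]' >/dev/null
python3 -m inch '[{"claw":1,"travel":[1,0,0.6],"turn":0},{"claw":1,"travel":[1,0,0.6],"turn":0},{"claw":1,"travel":[1,0,0.6],"turn":0},{"claw":1,"travel":[1,0,0.6],"turn":0},{"claw":1,"travel":[1,0,0.6],"turn":0}]' >/dev/null
python3 -m inch '[{"claw":1,"travel":[1,0,0.6],"turn":0},{"claw":1,"travel":[1,0,0.6],"turn":0},{"claw":1,"travel":[1,0,0.6],"turn":0},{"claw":1,"travel":[1,0,0.6],"turn":0},{"claw":1,"travel":[1,0,0.6],"turn":0}]' >/dev/null
python3 -m inch '[{"claw":1,"travel":[1,0,0.6],"turn":0},{"claw":1,"travel":[1,0,0.6],"turn":0},{"claw":1,"travel":[1,0,0.6],"turn":0},{"claw":1,"travel":[1,0,0.6],"turn":0},{"claw":1,"travel":[1,0,0.6],"turn":0}]' >/dev/null
python3 st.py
```

```text
30.0 q [-0.0828  0.8244  0.2216  0.024   1.7115  1.514 ] p [ 0.9894 -0.0043  0.4029] up_tool [ 0.3754  0.0006 -0.9269] zdir [ 0.3753 -0.0073 -0.9269] yhead -91.03997184971622 F [ 0.4745 -0.2485  0.3614] 0.08556690422051431 0.0
32.0 q [-0.0807  0.8471  0.2216  0.0363  1.4982  1.5157] p [ 1.0609 -0.0036  0.4137] up_tool [ 0.5445 -0.0018 -0.8387] zdir [ 0.5445 -0.0077 -0.8387] yhead -90.97129268230375 F [ 0.0643 -0.5212  0.039 ] 0.08542072600920023 0.0
```

```bash

python3 -m inch '[{"claw":1,"travel":[1,0,0.6],"turn":0},{"claw":1,"travel":[1,0,0.6],"turn":0},{"claw":1,"travel":[1,0,0.6],"turn":0},{"claw":1,"travel":[1,0,0.6],"turn":0},{"claw":1,"travel":[1,0,0.6],"turn":0}]' >/dev/null
python3 -m inch '[{"claw":1,"travel":[1,0,0.6],"turn":0},{"claw":1,"travel":[1,0,0.6],"turn":0},{"claw":1,"travel":[1,0,0.6],"turn":0},{"claw":1,"travel":[1,0,0.6],"turn":0},{"claw":1,"travel":[1,0,0.6],"turn":0}]' >/dev/null
python3 st.py
python3 -m inch '[{"claw":1,"travel":[-0.25,0,0.1],"turn":0},{"claw":1,"travel":[-0.5,0,0.2],"turn":0},{"claw":1,"travel":[-0.75,0,0.2],"turn":0},{"claw":1,"travel":[-1,0,0.2],"turn":0}]' >/dev/null
python3 -m inch '[{"claw":1,"travel":[-0.25,0,0],"turn":0.02},{"claw":1,"travel":[-0.5,0,0],"turn":0.04},{"claw":1,"travel":[-0.75,0,0],"turn":0.066},{"claw":1,"travel":[-1,0,0],"turn":0.066}]' >/dev/null
python3 -m inch '[{"claw":1,"travel":[-0.23,-0.08,0],"turn":0},{"claw":1,"travel":[-0.46,-0.15,0],"turn":0},{"claw":1,"travel":[-0.69,-0.22,0],"turn":0},{"claw":1,"travel":[-0.9,-0.35,0],"turn":0}]' >/dev/null
python3 st.py
python3 -m inch '[{"claw":1,"travel":[0,-0.22,-0.1],"turn":0},{"claw":1,"travel":[0,-0.44,-0.2],"turn":0},{"claw":1,"travel":[0,-0.66,-0.3],"turn":0},{"claw":1,"travel":[0,-0.88,-0.4],"turn":0},{"claw":1,"travel":[0,-0.9,-0.6],"turn":0}]' >/dev/null
python3 st.py
python3 - <<'E'
from h import *
import cv2
s=get_state();np.save("T1.npy",Twc(s));cv2.imwrite("pics/w2.png",imaging.get_image("wrist")[:,:,::-1])
E
```

```text
33.0 q [-0.0798  0.858   0.2215  0.0426  1.3918  1.5151] p [ 1.0939 -0.0034  0.4235] up_tool [ 0.6222 -0.0029 -0.7829] zdir [ 0.6221 -0.0078 -0.7829] yhead -90.9248764088727 F [-0.4069  0.1745 -0.3998] 0.08539115187379194 0.0
34.2 q [-0.5625 -0.1614  1.646   0.4829  1.1771  0.7369] p [ 0.522  -0.0719  0.4643] up_tool [ 0.6235 -0.0013 -0.7818] zdir [ 0.6116  0.1214 -0.7818] yhead -78.87185942991054 F [-0.3938 -1.6717  0.1291] 0.08557687395435452 0.0
34.7 q [-0.9229  0.0465  1.7435  0.6725  1.1076  0.227 ] p [ 0.5258 -0.2607  0.3457] up_tool [ 0.6254  0.006  -0.7803] zdir [ 0.6157  0.11   -0.7803] yhead -79.44517772947225 F [ 1.1968 -0.0175  0.4889] 0.08579154500732505 0.0
```

View pics/w2.png

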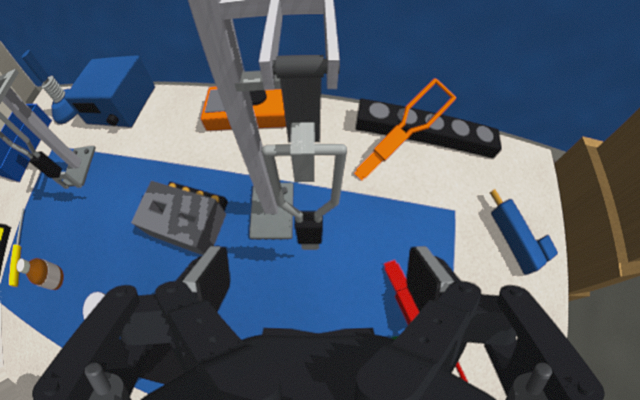

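```bash
python3 - <<'E'
import cv2
im=cv2.imread("pics/w2.png");cv2.imwrite("pics/c3.png",cv2.resize(im[120:265,130:360],None,fx=3.4,fy=3.4,interpolation=cv2.INTER_CUBIC))
E
```

```text
(no output)
```

View pics/c3.png

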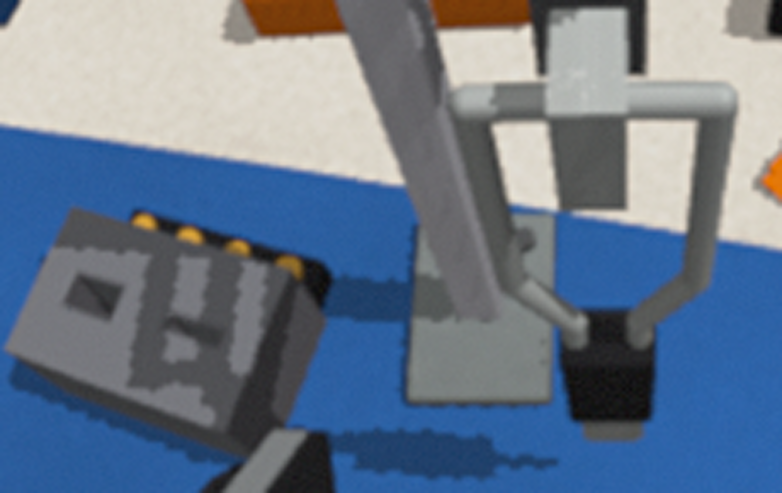

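```bash
cat > fitw.py <<'E'
from h import *
T=np.load("T1.npy")
c=lambda L:np.array(L)/3.4+[130,120]
def fitw(L,uv,p0,zfree):
    L=np.array(L);uv=c(uv)
    def f(p):
        W=toW(p,L)
        if zfree:W[:,2]+=p[3]
        return (wproj(T,W)-uv).ravel()
    r=least_squares(f,p0,loss="soft_l1");return r.x,r.fun.reshape(-1,2)*3.4
if __name__=="__main__":
    g=[(0,.025,.162),(0,-.025,.162),(-.01,.015,.032),(-.01,-.015,.032),(-.01,.015,-.032),(-.01,-.015,-.032)]
    p,r=fitw(g,[(470,100),(722,100),(563,362),(655,362),(573,421),(650,419)],[.61,-.236,.19,.147],True);print("gauge",p,"\n",r)
    b=[(.04,.065,.065),(-.04,.065,.065),(-.04,-.065,.065),(.04,-.065,.065),(0,.03,.065)]
    p,r=fitw(b,[(75,208),(5,350),(240,440),(297,282),(95,296)],[.62,-.01,-.1],False);print("block",p,"\n",r,"gap",toW(p,(0,-.03,.065)),"gap px",(wproj(T,toW(p,(0,-.03,.065)))-[130,120])*3.4)
E
python3 fitw.py
```

```text
gauge [ 0.6138 -0.2358  0.1889  0.1454] 
 [[ 1.8509  0.2014]
 [-1.5291 -0.7443]
 [-3.3976  0.3017]
 [ 1.9692  0.3602]
 [-2.1169 -0.8875]
 [ 3.0295  1.1924]]
block [ 0.6213 -0.0129 -0.1071] 
 [[  2.8312  -0.1649]
 [  2.4827   1.6466]
 [-12.9129   0.1762]
 [ -0.3773  -4.575 ]
 [  0.3834   2.079 ]] gap [[ 0.6181 -0.0428  0.065 ]] gap px [[196.6468 334.4976]]
```

```bash

python3 -m inch '[{"claw":1,"travel":[0.02,0.02,-0.2],"turn":0.0015},{"claw":1,"travel":[0.05,0.04,-0.4],"turn":0.0015},{"claw":1,"travel":[0.07,0.06,-0.56],"turn":0.0015},{"claw":1,"travel":[0.07,0.06,-0.56],"turn":0.0015},{"claw":1,"travel":[0.07,0.06,-0.56],"turn":0.0015}]' >/dev/null
python3 st.py; python3 -c "
from h import *
print((np.array([.6138,-.2358,.140])-get_state()['position'])/.2)"
```

```text
35.25 q [-0.874   0.1423  1.9349  0.7935  0.8773  0.0348] p [ 0.5392 -0.2412  0.233 ] up_tool [ 0.6236 -0.0027 -0.7817] zdir [ 0.6112  0.1237 -0.7817] yhead -78.748761720008 F [-0.6058 -0.5918  0.2203] 0.08515059345446689 0.0
[ 0.3728  0.0268 -0.4648]
```

```bash

python3 -m inch '[{"claw":1,"travel":[0.12,0.0,-0.15],"turn":-0.0025},{"claw":1,"travel":[0.25,0.015,-0.31],"turn":-0.0025},{"claw":1,"travel":[0.373,0.027,-0.465],"turn":-0.0025},{"claw":1,"travel":[0.373,0.027,-0.465],"turn":-0.0025}]' >/dev/null
python3 st.py
python3 - <<'E'
from h import *
import cv2
s=get_state();np.save("T2.npy",Twc(s));im=imaging.get_image("wrist")[:,:,::-1]
cv2.imwrite("pics/w3.png",cv2.resize(im[100:400,170:470],None,fx=2,fy=2))
print((wproj(Twc(s),toW([.6138,-.2358,.189],[(-.01,.015,.1774),(-.01,-.015,.1774),(-.01,.015,.1134),(-.01,-.015,.1134)]))-[170,100])*2)
E
```

```text
35.65 q [-0.7434  0.3374  1.9531  0.9678  0.6559 -0.096 ] p [ 0.6153 -0.2356  0.1377] up_tool [ 0.6227 -0.0044 -0.7824] zdir [ 0.6109  0.1207 -0.7824] yhead -79.13310252058712 F [-1.102  0.306 -0.786] 0.08560663099153071 0.0
[[199.2126 369.3208]
 [387.2216 369.7469]
 [237.2769 404.9414]
 [353.0646 405.1701]]
```

View pics/w3.png

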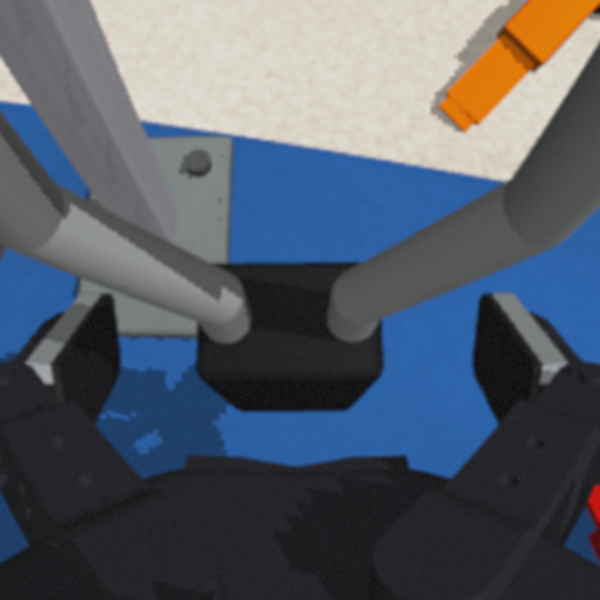

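```bash

python3 -m inch '[{"claw":-1,"travel":[0,0,0],"turn":0},{"claw":-1,"travel":[0,0,0],"turn":0},{"claw":-1,"travel":[0,0,0],"turn":0},{"claw":-1,"travel":[0,0,0],"turn":0},{"claw":-1,"travel":[0,0,0],"turn":0}]' 70
python3 -m inch '[{"claw":-1,"travel":[0,0,0],"turn":0},{"claw":-1,"travel":[0,0,0],"turn":0}]'
python3 st.py
```

```text
clock: 36.2
position: [0.6137, -0.2368, 0.1404]
ee_rot: [-0.031, 0.94, 0.088, 0.329]
contact_force: [-0.9, -0.6, 4.5]
width: 0.0292
gripper_force: 69.4
clock: 36.4
position: [0.614, -0.2367, 0.1403]
ee_rot: [-0.032, 0.94, 0.088, 0.33]
contact_force: [-1.6, -0.4, 6.4]
width: 0.0291
gripper_force: 69.7
36.4 q [-0.7462  0.3322  1.9547  0.9686  0.6561 -0.0968] p [ 0.614  -0.2367  0.1403] up_tool [ 0.6247 -0.0014 -0.7808] zdir [ 0.6136  0.1173 -0.7808] yhead -79.28254952446066 F [-1.625  -0.3897  6.4406] 0.02906396147205002 69.71652030944824
```

```bash

python3 -m inch '[{"claw":-1,"travel":[0.025,0.005,0.01],"turn":0},{"claw":-1,"travel":[0.05,0.01,0.01],"turn":0},{"claw":-1,"travel":[0.076,0.0145,0.01],"turn":0},{"claw":-1,"travel":[0.076,0.0145,0.01],"turn":0},{"claw":-1,"travel":[0.076,0.0145,0.01],"turn":0}]'
python3 st.py
python3 - <<'E'
from h import *
import cv2
cv2.imwrite("pics/s4.png",imaging.get_image("scene")[:,:,::-1])
E
```

```text
clock: 36.9
position: [0.6288, -0.2328, 0.1404]
ee_rot: [-0.032, 0.94, 0.088, 0.328]
contact_force: [1.1, -0.5, 0.4]
width: 0.0289
gripper_force: 68.9
36.9 q [-0.72    0.3448  1.9302  0.9534  0.6486 -0.0585] p [ 0.6288 -0.2328  0.1404] up_tool [ 0.6227 -0.0031 -0.7825] zdir [ 0.6112  0.1191 -0.7825] yhead -79.19586068672031 F [ 1.0775 -0.5399  0.4159] 0.028926530959327946 68.89394402503967
```

```bash

python3 -m inch '[{"claw":-1,"travel":[0,0,0.05],"turn":0},{"claw":-1,"travel":[0,0,0.1],"turn":0},{"claw":-1,"travel":[0,0,0.15],"turn":0},{"claw":-1,"travel":[0,0,0.175],"turn":0},{"claw":-1,"travel":[0,0,0.175],"turn":0}]'
python3 st.py
```

```text
clock: 37.45
position: [0.628, -0.2329, 0.1755]
ee_rot: [-0.032, 0.94, 0.088, 0.328]
contact_force: [-2.0, -1.0, -1.7]
width: 0.0293
gripper_force: 69.3
37.45 q [-0.7208  0.2987  1.8882  0.8658  0.703   0.0524] p [ 0.628  -0.2329  0.1755] up_tool [ 0.6223 -0.0028 -0.7828] zdir [ 0.6108  0.1189 -0.7828] yhead -79.18916218194346 F [-2.0027 -1.0278 -1.6609] 0.029329899411977046 69.2617678642273
```

```bash

python3 -m inch '[{"claw":-1,"travel":[-0.09,-0.017,0.015],"turn":0},{"claw":-1,"travel":[-0.19,-0.036,0.015],"turn":0},{"claw":-1,"travel":[-0.28,-0.054,0.015],"turn":0},{"claw":-1,"travel":[-0.38,-0.073,0.015],"turn":0},{"claw":-1,"travel":[-0.38,-0.073,0.015],"turn":0}]'
python3 st.py
python3 - <<'E'
from h import *
import cv2
s=get_state();np.save("T5.npy",Twc(s))
w=imaging.get_image("wrist")[:,:,::-1];c=imaging.get_image("scene")[:,:,::-1]
cv2.imwrite("pics/m5.png",np.vstack([cv2.resize(w[0:300,120:520],(533,400))[:,:],cv2.resize(c[170:310,200:387],(533,400))])[:, :][:800])
im=np.hstack([cv2.resize(w[60:360,170:470],(400,400)),cv2.resize(c[170:310,210:350],(400,400))]);cv2.imwrite("pics/m5.png",im)
E
```

```text
clock: 37.95
position: [0.5498, -0.2478, 0.178]
ee_rot: [-0.032, 0.94, 0.087, 0.328]
contact_force: [1.1, 0.9, -1.4]
width: 0.029
gripper_force: 69.4
37.95 q [-0.8618  0.2244  1.9934  0.8879  0.7703 -0.0876] p [ 0.5498 -0.2478  0.178 ] up_tool [ 0.6217 -0.004  -0.7833] zdir [ 0.6103  0.1181 -0.7833] yhead -79.33911660783198 F [ 1.104   0.9034 -1.4321] 0.02898163191662138 69.39565658569336
```

View pics/m5.png

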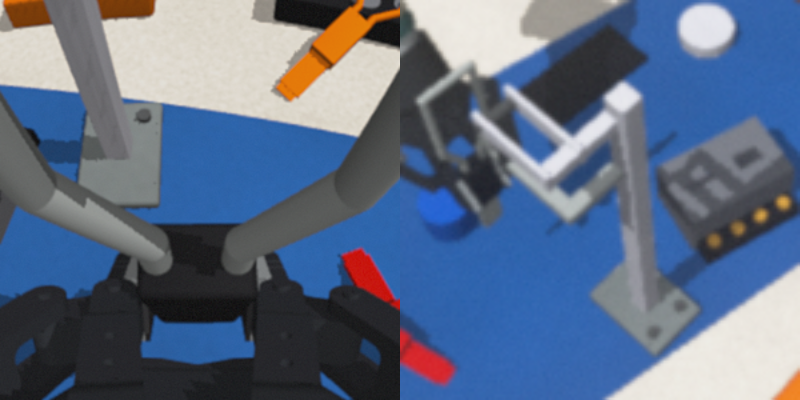

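```bash
python3 - <<'E'
from h import *
T=np.load("T5.npy")
L=np.array([(-.01,0,-.032),(.01,.0,.032),(.01,.015,.032),(.01,-.015,.032)])
obs=np.array([[170+201/1.3333,60+320/1.3333],[170+207/1.3333,60+225/1.3333]])
def W(x):
    yaw=np.radians(-79.3+90);c,s=np.cos(yaw),np.sin(yaw);l=L+[x[0],x[2],x[1]]
    return np.c_[.5498+c*l[:,0]-s*l[:,1],-.2478+s*l[:,0]+c*l[:,1],.178+l[:,2]]
r=least_squares(lambda x:(wproj(T,W(x))[:2]-obs).ravel(),[0,.005,0]);print("off x,z,y",r.x,r.fun)
print((wproj(T,W([0,.0055,0]))-[170,60])*1.3333)
from sim import *
for h in(-.107,-.08,-.06,-.03):
    for z in(.092,.11,.16):print(h,z,ik([.618,-.043,z],tool(h,np.radians(38.4),-1),k,s,15))
E
```

```text
off x,z,y [ 0.0008 -0.0018 -0.0025] [ 1.7088  0.0424 -1.1442 -0.0245]
[[197.2418 320.4426]
 [196.4057 219.051 ]
 [138.6827 218.8836]
 [254.2199 218.8363]]
-0.107 0.092 (np.float64(1.912566894667876e-05), array([-0.2398,  0.3173,  2.1965,  2.0223,  0.11  , -0.5573]))
-0.107 0.11 (np.float64(1.5824385425798698e-05), array([-0.2372,  0.2771,  2.1529,  1.039 ,  0.11  ,  0.4313]))
-0.107 0.16 [(np.float64(-0.22), np.float64(0.2), np.float64(2.1), np.float64(0.38), np.float64(0.2), np.float64(1.11))]
-0.08 0.092 (np.float64(2.091419538495093e-06), array([-0.2429,  0.3144,  2.1866,  1.7984,  0.11  , -0.3569]))
-0.08 0.11 (np.float64(8.521384893229723e-07), array([-0.2402,  0.2796,  2.161 ,  1.2117,  0.11  ,  0.2349]))
-0.08 0.16 [(np.float64(-0.24), np.float64(0.2), np.float64(2.1), np.float64(0.49), np.float64(0.21), np.float64(0.97))]
-0.06 0.092 [(np.float64(-0.25), np.float64(0.31), np.float64(2.18), np.float64(1.72), np.float64(0.12), np.float64(-0.3))]
-0.06 0.11 [(np.float64(-0.25), np.float64(0.28), np.float64(2.16), np.float64(1.26), np.float64(0.12), np.float64(0.17))]
-0.06 0.16 [(np.float64(-0.25), np.float64(0.2), np.float64(2.1), np.float64(0.56), np.float64(0.22), np.float64(0.88))]
-0.03 0.092 [(np.float64(-0.26), np.float64(0.31), np.float64(2.18), np.float64(1.66), np.float64(0.14), np.float64(-0.27))]
-0.03 0.11 [(np.float64(-0.26), np.float64(0.28), np.float64(2.16), np.float64(1.29), np.float64(0.15), np.float64(0.1))]
-0.03 0.16 [(np.float64(-0.26), np.float64(0.2), np.float64(2.1), np.float64(0.65), np.float64(0.24), np.float64(0.75))]
```

```bash

python3 -m inch '[{"claw":-1,"travel":[-0.02,0.2,0.03],"turn":-0.025},{"claw":-1,"travel":[-0.02,0.4,0.06],"turn":-0.05},{"claw":-1,"travel":[-0.02,0.6,0.08],"turn":-0.0775},{"claw":-1,"travel":[0,0.7,0.08],"turn":-0.0775},{"claw":-1,"travel":[0,0.7,0.08],"turn":-0.0775}]'
python3 st.py
python3 - <<'E'
from h import *
import cv2
s=get_state();T=Twc(s);np.save("T6.npy",T);np.save("P6.npy",s["position"])
w=imaging.get_image("wrist")[:,:,::-1];cv2.imwrite("pics/w6full.png",w)
g=wproj(T,[[.618,-.043,.065]])[0];print(g)
a,b=int(g[0])-50,int(g[1])-50;a=max(a,0);b=max(b,0)
A=cv2.resize(w[b:b+100,a:a+100],(400,400),interpolation=cv2.INTER_CUBIC)
B=cv2.resize(w[200:320,250:370],(400,400),interpolation=cv2.INTER_CUBIC)
cv2.imwrite("pics/m6.png",np.hstack([A,B]));print("offs",a,b,"x4; 250,200 x3.333")
E
```

```text
clock: 38.55
position: [0.5519, -0.1025, 0.1946]
ee_rot: [0.006, 0.944, -0.024, 0.329]
contact_force: [-0.5, 0.3, -2.5]
width: 0.0289
gripper_force: 70.0
38.55 q [-0.4701  0.0657  2.1455  0.7283  0.3984  0.5475] p [ 0.5519 -0.1025  0.1946] up_tool [ 0.6222 -0.0048 -0.7829] zdir [ 0.6216 -0.0262 -0.7829] yhead -92.75672891722412 F [-0.5328  0.253  -2.4737] 0.028862694299655958 69.95658159255981
[250.9071 230.0387]
offs 200 180 x4; 250,200 x3.333
```

View pics/m6.png

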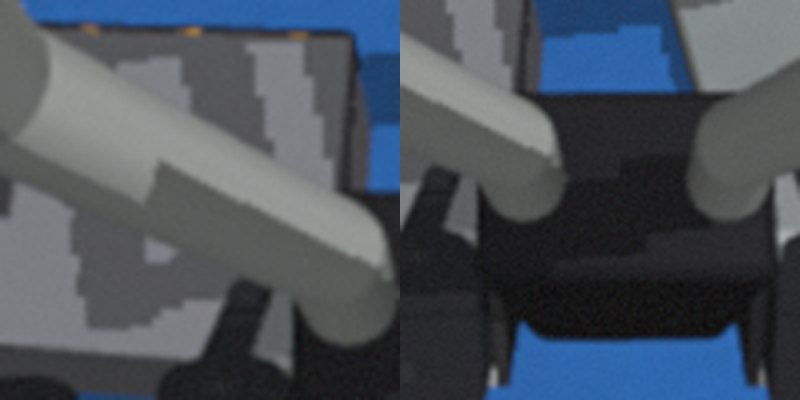

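```bash
python3 - <<'E'
from h import *
T=np.load("T6.npy")
def pl(uv,z=.065):
    o,d=wray(T,uv);return (o+d*(z-o[2])/d[2])[:2]
near=[pl((200,266.25)),pl((247.5,270))];right=[pl((288,191.3)),pl((284.3,227.5))];far=[pl((230,188.2)),pl((275,190))]
def loc(p,P):
    d=np.array(P)-p[:2];c,s=np.cos(p[2]),np.sin(p[2]);return np.c_[c*d[:,0]+s*d[:,1],-s*d[:,0]+c*d[:,1]]
f=lambda p:np.r_[loc(p,near)[:,0]+.04,loc(p,right)[:,1]+.065,loc(p,far)[:,0]-.04]
r=least_squares(f,[.621,-.013,-.107]);print("block",r.x,r.fun*1000,"gap",toW(r.x,(0,-.03,.065)))
# grip offset, with pitch
P6=np.load("P6.npy");yaw=np.radians(-92.76+90)
L=np.array([(-.01,0,-.032),(.01,0,.032),(-.01,.015,.032),(-.01,-.015,.032)])
obs=np.array([[319.6,301.4],[315,227.9],[274,284.9],[361.6,284.9]])
def W(x,L=L):
    l=L@R.from_euler('y',x[3]).as_matrix().T+[x[0],x[1],x[2]];return l@r_.T+P6
r_=R.from_euler('z',yaw).as_matrix()
e=lambda x:(wproj(T,W(x))-obs)
for fixp in(1,0):
    q=least_squares(lambda x:np.r_[e(x)[0,1],e(x)[1,1],e(x)[2],e(x)[3],x[3]*(1000 if fixp else 0)],[0,0,.005,0]);print(q.x,e(q.x).ravel())
# bias check at T2 (hanging, pose fitted)
T2=np.load("T2.npy");g=toW([.6138,-.2358,.1889],[(.01,0,.032),(-.01,0,.032),(-.01,0,-.032)]);g[:,2]+=.1454
print("pre-grasp pred y (obs 263,372,409):",(wproj(T2,g)[:,1]-100)*2)
E
```

```text
block [ 0.6231 -0.0095 -0.0934] [-0.2279  0.3668 -0.1616  0.1616  0.046  -0.185 ] gap [[ 0.6203 -0.0393  0.065 ]]
[-0.0004 -0.0001  0.0017 -0.0001] [-1.2367  0.3762  2.8621  0.9578 -0.5237 -0.6193  0.525  -0.5384]
[-0.0003 -0.0001  0.0019 -0.0055] [-1.2355 -0.1437  2.8606  0.9474 -0.5851 -0.4528  0.5862 -0.3715]
pre-grasp pred y (obs 263,372,409): [252.207  370.7856 405.6239]
```

```bash

python3 -m inch '[{"claw":-1,"travel":[0.11,0.1,0],"turn":-0.0067},{"claw":-1,"travel":[0.23,0.2,-0.03],"turn":-0.0067},{"claw":-1,"travel":[0.34,0.305,-0.07],"turn":-0.0067},{"claw":-1,"travel":[0.34,0.305,-0.07],"turn":-0.0067},{"claw":-1,"travel":[0.34,0.305,-0.07],"turn":-0.0067}]'
python3 st.py
python3 - <<'E'
from h import *
import cv2
for n in("scene","top"):cv2.imwrite(f"pics/{n}7.png",imaging.get_image(n)[:,:,::-1])
E
```

```text
clock: 39.1
position: [0.621, -0.0469, 0.1798]
ee_rot: [0.011, 0.944, -0.037, 0.329]
contact_force: [-0.9, -0.6, -1.0]
width: 0.0294
gripper_force: 70.0
39.1 q [-0.2482  0.1714  2.0625  0.4252  0.2674  1.0259] p [ 0.621  -0.0469  0.1798] up_tool [ 0.6215 -0.0034 -0.7834] zdir [ 0.6199 -0.0447 -0.7834] yhead -94.36551771243177 F [-0.928  -0.5946 -0.9806] 0.029371441916136488 70.04769444465637
```

```bash
python3 -m inch '[{"claw":-1,"travel":[0,0,0],"turn":0},{"claw":-1,"travel":[0,0,0],"turn":0}]' | sed -n 1,3p;python3 - <<'E'
from sim import *
q=get_state()["qpos"];P,A=fk(q,k,s);print(P,A[2],np.degrees(np.arctan2(A[1,1],A[0,1])),get_state()["position"])
E
```

```text
clock: 39.4
position: [0.6201, -0.0476, 0.1809]
ee_rot: [0.011, 0.943, -0.037, 0.33]
[ 0.6201 -0.0476  0.1809] [ 0.623  -0.003  -0.7822] -94.47337130355236 [ 0.6201 -0.0476  0.1809]
```

```bash
python3 -m inch '[{"claw":-1,"travel":[-0.002,0.025,-0.05],"turn":0},{"claw":-1,"travel":[-0.003,0.025,-0.1],"turn":0},{"claw":-1,"travel":[-0.003,0.025,-0.14],"turn":0},{"claw":-1,"travel":[-0.003,0.025,-0.14],"turn":0}]'
python3 -m inch '[{"claw":-1,"travel":[0,0,-0.03],"turn":0},{"claw":-1,"travel":[0,0,-0.06],"turn":0},{"claw":-1,"travel":[0,0,-0.06],"turn":0}]'; python3 st.py
```

```text
clock: 39.8
position: [0.6188, -0.0419, 0.1515]
ee_rot: [0.011, 0.944, -0.037, 0.329]
contact_force: [0.3, 0.0, -1.7]
width: 0.0294
gripper_force: 70.0
clock: 40.1
position: [0.62, -0.0422, 0.1409]
ee_rot: [0.011, 0.943, -0.037, 0.33]
contact_force: [0.1, -0.2, -1.1]
width: 0.0295
gripper_force: 69.8
40.1 q [-0.2365  0.2292  2.1209  0.6823  0.1606  0.7722] p [ 0.62   -0.0422  0.1409] up_tool [ 0.6232 -0.003  -0.7821] zdir [ 0.6215 -0.0461 -0.7821] yhead -94.46032775159388 F [ 0.139  -0.1505 -1.1217] 0.02953069254920187 69.82425212860107
```

```bash
python3 -m inch '[{"claw":-1,"travel":[0,0,-0.03],"turn":0},{"claw":-1,"travel":[0,0,-0.06],"turn":0},{"claw":-1,"travel":[0,0,-0.09],"turn":0},{"claw":-1,"travel":[0,0,-0.09],"turn":0}]'; python3 st.py
```

```text
clock: 40.5
position: [0.6207, -0.0419, 0.1234]
ee_rot: [0.011, 0.943, -0.037, 0.33]
contact_force: [3.7, 0.6, -3.9]
width: 0.0292
gripper_force: 69.4
40.5 q [-0.2359  0.2597  2.1431  0.9582  0.124   0.4947] p [ 0.6207 -0.0419  0.1234] up_tool [ 0.6239 -0.0039 -0.7815] zdir [ 0.6222 -0.0455 -0.7815] yhead -94.45991623618237 F [ 3.6747  0.6149 -3.9347] 0.029219710449942402 69.42343354225159
```

```bash
python3 -m inch '[{"claw":-1,"travel":[0.003,0,-0.03],"turn":0},{"claw":-1,"travel":[0.003,0,-0.06],"turn":0},{"claw":-1,"travel":[0.003,0,-0.09],"turn":0},{"claw":-1,"travel":[0.003,0,-0.09],"turn":0}]'; python3 st.py
```

```text
clock: 40.9
position: [0.6209, -0.0421, 0.1053]
ee_rot: [0.009, 0.943, -0.037, 0.33]
contact_force: [3.8, 2.9, -5.9]
width: 0.0293
gripper_force: 69.6
40.9 q [-0.2392  0.2922  2.1643  1.3904  0.1085  0.0575] p [ 0.6209 -0.0421  0.1053] up_tool [ 0.6231 -0.0068 -0.7821] zdir [ 0.6217 -0.042  -0.7821] yhead -94.34992975216262 F [ 3.7932  2.9476 -5.9349] 0.02931192499362735 69.57399845123291
```

```bash
python3 -m inch '[{"claw":-1,"travel":[0.002,0,-0.02],"turn":0},{"claw":-1,"travel":[0.002,0,-0.04],"turn":0},{"claw":-1,"travel":[0.002,0,-0.04],"turn":0}]'; python3 st.py;  python3 -m inch '[{"claw":-1,"travel":[0,0,-0.015],"turn":0},{"claw":-1,"travel":[0,0,-0.03],"turn":0},{"claw":-1,"travel":[0,0,-0.03],"turn":0}]'
```

```text
clock: 41.2
position: [0.621, -0.0421, 0.0973]
ee_rot: [0.009, 0.943, -0.036, 0.33]
contact_force: [2.1, 2.5, -3.5]
width: 0.0292
gripper_force: 69.9
41.2 q [-0.2401  0.3071  2.1737  1.614   0.1085 -0.1693] p [ 0.621  -0.0421  0.0973] up_tool [ 0.6233 -0.0069 -0.782 ] zdir [ 0.622  -0.0409 -0.782 ] yhead -94.26051451173244 F [ 2.1459  2.4599 -3.5183] 0.02922820694104726 69.8838222026825
clock: 41.5
position: [0.621, -0.0421, 0.0914]
ee_rot: [0.009, 0.943, -0.036, 0.33]
contact_force: [1.3, 3.2, -2.4]
width: 0.029
gripper_force: 69.9
```

```bash
python3 -m inch '[{"claw":-1,"travel":[0,0,-0.01],"turn":0},{"claw":-1,"travel":[0,0,-0.01],"turn":0}]';  python3 -m inch '[{"claw":-1,"travel":[0,0,-0.01],"turn":0},{"claw":-1,"travel":[0,0,-0.01],"turn":0}]'
```

```text
clock: 41.7
position: [0.6212, -0.0421, 0.0905]
ee_rot: [0.009, 0.943, -0.036, 0.331]
contact_force: [-1.8, 3.3, 5.5]
width: 0.0296
gripper_force: 70.9
clock: 41.9
position: [0.6214, -0.0421, 0.0905]
ee_rot: [0.009, 0.942, -0.036, 0.333]
contact_force: [-11.5, 4.1, 20.2]
width: 0.0288
gripper_force: 72.9
```

```bash
python3 -m inch '[{"claw":-1,"travel":[0,0,0.015],"turn":0},{"claw":0,"travel":[0,0,0.015],"turn":0},{"claw":1,"travel":[0,0,0.015],"turn":0},{"claw":1,"travel":[0,0,0.015],"turn":0},{"claw":1,"travel":[0,0,0.015],"turn":0}]'; python3 st.py
```

```text
clock: 42.4
position: [0.6206, -0.0431, 0.0897]
ee_rot: [0.01, 0.943, -0.036, 0.329]
contact_force: [0.9, -0.1, -0.2]
width: 0.0835
gripper_force: 0.0
42.4 q [-0.2407  0.3212  2.1822  1.812   0.1095 -0.3696] p [ 0.6206 -0.0431  0.0897] up_tool [ 0.6223 -0.0048 -0.7828] zdir [ 0.6208 -0.0431 -0.7828] yhead -94.31905687703377 F [ 0.9114 -0.1332 -0.2173] 0.08347588123942348 0.0
```

Released without side force. I'll retreat along the tool axis.

```bash
python3 -m inch '[{"claw":1,"travel":[-0.08,0.005,0.1],"turn":0},{"claw":1,"travel":[-0.2,0.014,0.25],"turn":0},{"claw":1,"travel":[-0.35,0.024,0.44],"turn":0},{"claw":1,"travel":[-0.5,0.034,0.63],"turn":0},{"claw":1,"travel":[-0.62,0.043,0.78],"turn":0}]'
python3 -m inch '[{"claw":1,"travel":[-0.15,0,0.1],"turn":0},{"claw":1,"travel":[-0.15,0,0.1],"turn":0},{"claw":1,"travel":[-0.15,0,0.1],"turn":0}]'
python3 - <<'E'
from h import *
import cv2
s=get_state();T=Twc(s)
w=imaging.get_image("wrist")[:,:,::-1];sc=imaging.get_image("scene")[:,:,::-1]
cv2.imwrite("pics/m8.png",np.hstack([cv2.resize(w[60:360,170:470],(400,400)),cv2.resize(sc[130:300,225:395],(400,400),interpolation=cv2.INTER_CUBIC)]))
g=toW([.6205,-.0421,-.1],[(0,.025,.259),(0,-.025,.259),(-.01,.015,.129),(-.01,-.015,.129)]);print((wproj(T,g)-[170,60])*1.3333)
print((proj("scene",g)-[225,130])*400/170)
E
```

```text
clock: 42.9
position: [0.5696, -0.0297, 0.1644]
ee_rot: [0.001, 0.942, -0.032, 0.333]
contact_force: [-0.2, -0.0, -0.5]
width: 0.0854
gripper_force: 0.0
clock: 43.2
position: [0.5402, -0.0297, 0.1854]
ee_rot: [0.001, 0.942, -0.032, 0.335]
contact_force: [-0.2, -1.0, -1.6]
width: 0.0856
gripper_force: 0.0
[[132.322  -62.207 ]
 [305.0339 -58.0897]
 [184.3975 169.9981]
 [241.2707 171.6206]]
[[227.9069 149.6511]
 [189.6294 167.9114]
 [215.4274 206.8187]
 [194.7609 217.1021]]
```

View pics/m8.png

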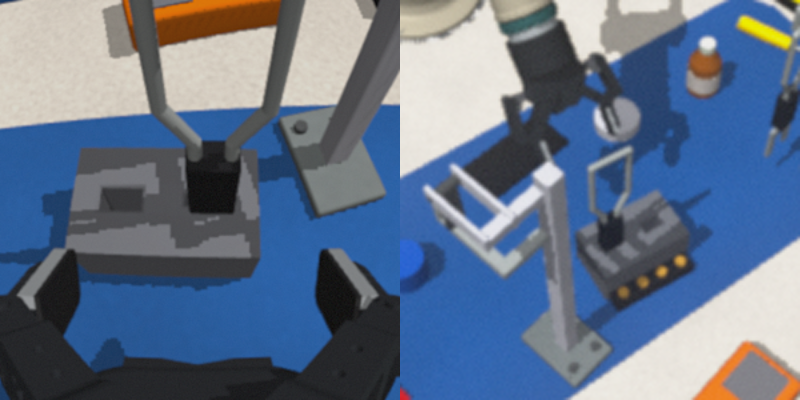

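The gauge stands upright with its grip seated on the block over the narrow gap, and the robot is clear. In the left half the grip is at about (213,180). In the right half the grip is at (610,230) and the bail stands upright above it.

```bash
python3 -m inch '[{"claw":1,"travel":[0,0,0],"turn":0},{"claw":1,"travel":[0,0,0],"turn":0}]' >/dev/null; python3 -c "
from rig import ticket;print(ticket.sign_off())"
```

```text
the job is handed in; nothing more can be done
None
```

The gauge came off its hook and now stands upright in the contact block's narrow gap, released and with the robot clear; I handed it in at about 43 s. The sign-off returned no verdict, and I did not read the keeper angle or any other judged value directly.

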